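# Hang the screw bin on the tool rail

## Robot

A 6-joint arm with a two-finger parallel gripper is mounted at the origin on the work surface. World frame = base frame: x ahead of the robot, y to its left, z up, the work surface at z = 0. Lengths are in m, angles in rad, forces in N, time in s.
With the tool pointing down it reaches from about 0.35 to 0.875 m from the base axis. Payload 4.2 kg.
Tool frame: the origin (TCP) lies midway between the tips of the shut fingers; the grasp point (between the pads) lies 19 mm behind it; z points along the fingers, y is the direction in which the jaws open and shut (so a half turn about z gives the same grasp; the last joint's range is limited). The gripper opens to 87 mm and grips with 3 to 60 N. Pads are 19 mm wide; open, the fingers measure 117 mm over their backs; the gripper's body (75 mm by 190 mm) begins 51 mm behind the grasp point.
Start: joints at [1.442, 0.385, 0.008, 0, -1.194, -0.259], TCP at [0.236, 0.579, 0.223] pointing down, gripper open.
Joint ranges: [-3.14, 3.14], [-1.21, 2.06], [-1.07, 1.41], [-3.16, 2.05], [-2.99, -0.16], [-3.1, 3.1]. Speed limits (rad/s): [2.79, 2.79, 3.14, 3.14, 3.14, 3.14].

## Interface

Orientations are given as a unit quaternion [x, y, z, w].
In Python, from cell import r, cams gives the robot as it stands.
- The arm moves only by the tool send_rows, never from a script. Its argument "increments" is a list that holds one entry, the list of rows, each a list of 7 numbers: the shift along the tool's x, y, z in m, then the turn, a rotation vector about the tool's x, y, z in degrees, then the opening, from 0 (shut) to 1 (fully open). In form: [[[dx, dy, dz, rx, ry, rz, fingers], ...]]. A call has 1 to 10 rows; each row is the pose to reach, as a shift and turn from the pose commanded when the call began, along the tool's axes at that moment; what a row does not reach only later rows make up. A row lasts 1/10 s, in which the tool goes at most 50 mm and 8.59 degrees, less where a joint would pass 70% of its speed; a pose out of reach is approached as far as the arm can. A call with a gripper value outside its range is refused whole. The fingers move at their own pace and stop on an object; "grip_force" is the grip in N (left out, the last holds). Time passes only in rows, so rows that repeat a pose let the fingers close. It gives the time, the measured TCP pose, the force and the opening at its end, in the units of the state.
- r.state(): the state, without advancing time (a new reading comes with each control period).
- cams.capture(name): name is "scene" or "side" or "wrist"; returns the picture (480x640x3 uint8, red, green, blue); there is no depth.
- cams.calibration(name): a dict with "fx", "fy", "cx", "cy" (pixels), "R" (3x3) and "t" (3): a world point X has camera coordinates R X + t; the wrist camera has in their place "T_tool_cam" (4x4, takes a point from camera to tool coordinates, whose origin is the TCP and whose axes are the flange's). Camera axes: x right, y down, z forward; pixel columns grow to the right and rows downward; lengths in m; the calibration is good to about 2 mm. The wrist camera is an equidistant fisheye: a pixel r from the principal point sees the ray r / f radians off the axis. A picture is of the moment at which its call begins: read the wrist's pose just before it. calibration takes no time and is no camera call.
- r.finish_job(): hands the job in, once; it reports no verdict.
The state is a dict: "clock": time; "qpos": joint angles; "qd": joint speeds; "joint_torque": joint torques, N m; "tcp_pos": TCP position; "orientation": TCP orientation; "wrist_force": force on the tool from outside, world axes, zero at the start; "wrist_torque": the same for the moment, N m; "width": opening from 0.0 (shut) to 1.0 (fully open).
Only numpy, scipy, OpenCV 4.12 (cv2) and the standard library are available. Lean on these libraries where they do the work, as an engineer would, in place of code of your own. Each camera call takes 0.05 s, during which the arm holds its last target.

## Task

Take the large S-hook (the one with the flat grip tab) off its rack and hook it over the steel tool rail, sliding it gently along the bar until it drops into the turned groove, and let go of it there. Then hang the plywood bin by its wire bail from the hook's lower curl, so that it hangs free, level and still while the hook stays in the groove. Never press hard on the rail, and leave the small hook and the other things on the bench where they are.

Things in the scene. Friction and masses are not known exactly. Their poses are not given: they have to be found in the camera images.
- rail: Fixed tool rail: two plywood posts (50 mm in x, 24 mm in y), centred 150 mm either side of its middle, tops 297 mm above the bench, carry a level, rigid steel bar, 18 mm diameter, about 420 mm long, along the rail's own y. Origin: on the bench under the middle. x points away from the robot (yaw within 0.15 rad). Over 25 N of hook, fingers or bin on the rail is too hard.
- rail_mid (a point): On the bar's axis midway between the posts, 285 mm above the bench; y along the bar, z up. A groove is turned into the bar: floor 9 mm diameter, 13 mm wide, 45-degree flanks, mouth 22 mm wide. Its place is NOT measured: its middle lies anywhere within 40 mm either side of this point along the bar, to be felt or seen.
- rail_foot (a point): Middle of the top face of the rail's plywood base board (70 x 360 mm, 18 mm thick); all between it and the bar, and in front, is open save for the pulley lying there.
- rack: Fixed wooden rack, left or right of the rail: base 70 x 210 x 12 mm, posts (30 mm in x, 18 mm in y) centred 94 mm either side of its middle, and a 14 mm dowel along its own y, axis 155 mm above the bench (posts end 8 mm above that axis). Both S-hooks hang on the dowel, facing as the rack does, one 30 to 40 mm to each side of the middle. Origin on the bench under its middle; yaw within 0.3 rad.
- hook: Large S-hook, 160 g, 10 mm round steel rod in its own xz plane. Origin: centre of the upper curl (inner radius 14 mm, opens down); z up as it hangs. The shank runs from the curl's -x side straight down (rod axis x = -19 mm) to z = -35 mm, slants to x = +19 mm at z = -65 mm, and goes down to the lower curl. Origin under the bar's axis: 5 mm on plain bar, 9.5 mm in the groove, 7 mm on the rack.
- hook_tip (a point): Centre of the upper curl's rounded tip, on its +x side, rod axis 19 mm in x and 4 mm below the hook's origin (tip's underside 9 mm below the origin). A bar enters from +x under this tip, then goes up into the curl.
- hook_tab (a point): On the flat grip tab on the hook's crest (24 mm in x, 10 mm in y, from 22 to 58 mm above the hook's origin), 45 mm above the origin. Gripped here across y, fingers that reach no lower than 25 mm above the origin stay clear of the bar even in the groove.
- hook_curl (a point): Centre of the hook's lower curl, 100 mm below the hook's origin; inner radius 14 mm, opens up, its tip on the -x side (rod axis x = -19 mm, tip's top 9 mm above this point). A bail enters from -x over that tip, then goes down into the curl.
- bin: Loose plywood bin, about 300 g, open box 150 (x) x 84 (y) x 50 mm high, 5 mm walls, three bearings fixed inside. Origin: centre of its underside. Stands on the bench on the other side of the rail from the rack, its front (-x, with the tab) towards the robot, yaw within 0.3 rad. It balances about level from its bail.
- bin_tab (a point): Grip point on the wooden tab outside the bin's front wall (24 mm in x, 12 mm in y, top 84 mm above the underside): 87 mm in front (-x) of the bin's middle, 72 mm above its underside; the rim is at 50 mm.
- bin_bail (a point): Peak of the bin's rigid wire bail (8 mm rod in the bin's own yz plane through its middle, rising from both side walls to a blunt peak), on the rod's axis, 106 mm above the underside.
- small_hook: Bystander: small plain S-hook of 6 mm rod, 86 mm tall, no tab, hanging on the same rack; its curl (16 mm inside) is too small for the rail. Origin: centre of its upper curl. Leave it.
- pulley: Bystander: plywood disc, 76 mm diameter, 22 mm thick, lying on the rail's base board. Origin at the centre of its underside.
- spanner: Bystander: steel spanner, 150 mm, lying in front of the rail.
- marker: Bystander: grey marker pen, 14 mm thick, 130 mm long, lying in front of the rail.
- glue: Bystander: white glue bottle, 56 mm diameter, 130 mm tall, standing at the right of the bench.
Things that resemble listed ones, but are neither listed nor needed, are in the scene too. What is shaped like the hook but blue is not meant.

How it is judged:
On the way, in this order (a step that is already met when the one before it is completed fails the run):
1. the large hook sits in the rail's groove and has been let go, with the bin still standing on the bench (z of hook in the frame of rail_mid between -0.013 and -0.0073 m and x of hook in the frame of rail_mid between -0.009 and 0.009 m and contact force between the fingers and hook below 0.1 N and height (world z) of bin below 0.01 m), for 0.3 s.
2. the bin's bail lies in the hook's lower curl and the bin is clear of the bench (distance between bin_bail and hook_curl below 0.016 m and z of bin_bail in the frame of hook_curl below -0.004 m and height (world z) of bin above 0.03 m), for 0.2 s.
At the end, for the whole second after the job is handed in: The large hook hangs in the groove (origin 7.3-13 mm below the bar's axis, within 9 mm fore and aft); the bail lies in its lower curl (peak within 16 mm of the curl's centre, 4 mm or more below it); the bin is over 30 mm above the bench, level within 0.25 rad, under 0.06 m/s and 0.6 rad/s (all of step 2 and z of hook in the frame of rail_mid between -0.013 and -0.0073 m and x of hook in the frame of rail_mid between -0.009 and 0.009 m and angle between bin's own z axis and vertical below 0.25 rad and linear speed of bin below 0.06 m/s and angular speed of bin below 0.6 rad/s); the robot touches nothing.
It fails at once if the hook, the fingers or the bin press on the rail with more than 25 N (contact force between any of hook, the fingers, bin and rail above 25 N).
It fails at once if the bin tips over by more than 0.6 rad (angle between bin's own z axis and vertical above 0.6 rad).
It fails at once if the small hook is taken or knocked off (moved over 30 mm) (distance of small_hook from where it was at the start of the episode above 0.03 m).
It fails at once if another thing on the bench is moved by over 30 mm (distance of any of pulley, spanner, marker, glue from where it was at the start of the episode above 0.03 m).
It also fails if it takes over 72 s, if anything falls off the work surface, if the arm or the gripper's body presses on something with over 40 N, if the wrist force passes 120 N, or if a joint passes its speed limit or range.

## Working session

There is one attempt and no reset: what is moved stays moved. The work goes in short steps, Python scripts to look and compute and a tool call to move; the robot and the scene stay as the last step left them, time stands still between calls to the robot, and variables do not carry over. Pictures are saved under pics/ and viewed, and the job is handed in when it is done.

Besides the shell and the picture viewer there is one more tool, called after ">>>" as name(argument=value, ...) on one line, values as JSON. send_rows: Moves the arm, as the interface text tells. Its arguments: {"type":"object","properties":{"increments":{"type":"array","items":{"type":"array","items":{"type":"array","items":{"type":"number"}}}},"grip_force":{"type":"number"}},"required":["increments"]}

```bash
mkdir -p pics; ls
python3 - <<'E'
from cell import r,cams
import cv2
print(r.state())
for n in ["scene","side","wrist"]:
    c=cams.calibration(n); print(n,c)
    cv2.imwrite(f"pics/{n}0.png",cams.capture(n)[:,:,::-1])
E
```

```text
pics
{'clock': 0.0, 'qpos': array([ 1.44160660e+00,  3.85572577e-01,  6.60379307e-03, -4.58134218e-04,
       -1.19397676e+00, -2.58593867e-01]), 'qd': array([-0.0002685 , -0.00137825, -0.00137674,  0.00073327, -0.0009873 ,
       -0.00145738]), 'joint_torque': array([ 3.21561811e-04, -3.90661597e+01,  1.87400222e+01,  4.21964318e+00,
        1.10594690e-02, -1.83961370e-04]), 'tcp_pos': array([0.23610609, 0.57803856, 0.22144736]), 'orientation': array([ 9.81244922e-01, -1.92762035e-01, -1.42978748e-04,  1.08612327e-03]), 'wrist_force': array([-0.15112946, -0.04405305, -0.58180997]), 'wrist_torque': array([ 0.06689948, -0.00359683, -0.03403466]), 'width': 0.998605396627934}
scene {'fx': 496.12207788277334, 'fy': 496.12207788277334, 'cx': 320.80734793725304, 'cy': 239.2206579714362, 'R': array([[ 0.52915229,  0.84852277, -0.00264006],
       [ 0.69805173, -0.43708083, -0.56717204],
       [-0.48241231,  0.29827749, -0.82359511]]), 't': array([-0.24507456, -0.30342566,  1.42813352])}
side {'fx': 468.17488658194287, 'fy': 468.17488658194287, 'cx': 324.9369606312777, 'cy': 236.84370511282376, 'R': array([[ 0.9998916 , -0.01088545,  0.00991489],
       [-0.00168454, -0.75353018, -0.65741115],
       [ 0.01462738,  0.65732319, -0.75346683]]), 't': array([-0.53473601,  0.07089509,  1.11410369])}
wrist {'fx': 371.64829954431775, 'fy': 371.64829954431775, 'cx': 316.96606234302374, 'cy': 238.50918908845966, 'T_tool_cam': array([[ 4.15834098e-04, -9.54314494e-01, -2.98803739e-01,
         8.16635522e-02],
       [ 9.99999899e-01,  3.45306863e-04,  2.88827416e-04,
        -8.16141524e-04],
       [-1.72453207e-04, -2.98803829e-01,  9.54314541e-01,
        -1.62346098e-01],
       [ 0.00000000e+00,  0.00000000e+00,  0.00000000e+00,
         1.00000000e+00]])}
```

View pics/scene0.png

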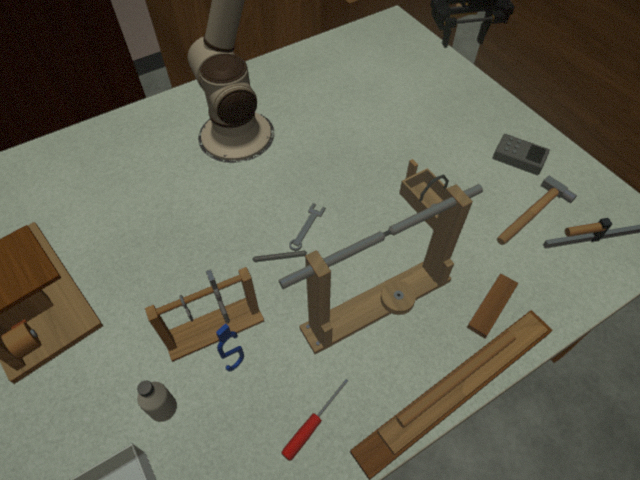

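View pics/side0.png

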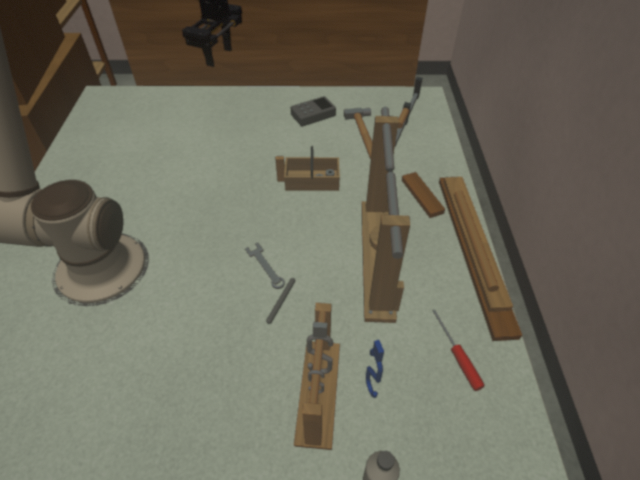

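View pics/wrist0.png

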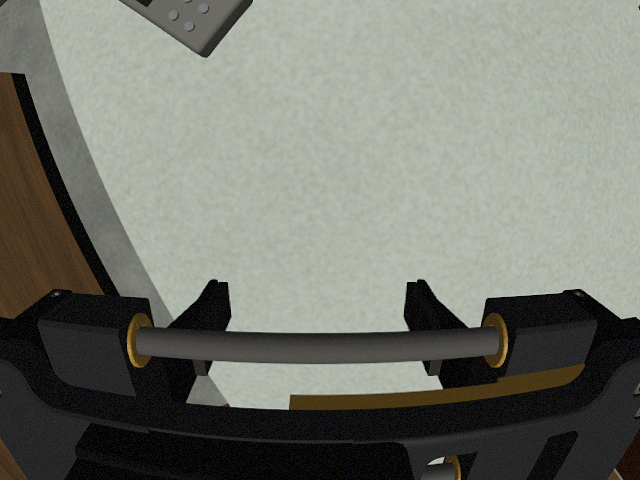

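```bash
cat > h.py <<'E'
import numpy as np,cv2
from scipy.spatial.transform import Rotation as Ro
from cell import r,cams
def ray(n,u,v,st=None):
    c=cams.calibration(n)
    if n!="wrist":
        d=np.array([(u-c['cx'])/c['fx'],(v-c['cy'])/c['fy'],1.]); R=c['R']; t=c['t']
        return -R.T@t, (R.T@d)/np.linalg.norm(d)
    a=np.array([u-c['cx'],v-c['cy']]); rr=np.linalg.norm(a); th=rr/c['fx']
    d=np.r_[a/max(rr,1e-9)*np.sin(th),np.cos(th)]
    T=c['T_tool_cam']; st=st or r.state(); Rt=Ro.from_quat(st['orientation']).as_matrix()
    return Rt@T[:3,3]+st['tcp_pos'], Rt@T[:3,:3]@d
def onz(n,u,v,z,st=None):
    o,d=ray(n,u,v,st); return o+d*(z-o[2])/d[2]
def tri(*rays):
    A=np.zeros((3,3));b=np.zeros(3)
    for o,d in rays:
        P=np.eye(3)-np.outer(d,d);A+=P;b+=P@o
    X=np.linalg.solve(A,b); return X,[np.linalg.norm((np.eye(3)-np.outer(d,d))@(X-o)) for o,d in rays]
def proj(n,X,st=None):
    c=cams.calibration(n)
    if n!="wrist":
        p=c['R']@np.asarray(X)+c['t']; return np.array([c['fx']*p[0]/p[2]+c['cx'],c['fy']*p[1]/p[2]+c['cy']])
    T=c['T_tool_cam']; st=st or r.state(); Rt=Ro.from_quat(st['orientation']).as_matrix()
    p=T[:3,:3].T@(Rt.T@(np.asarray(X)-st['tcp_pos'])-T[:3,3])
    th=np.arctan2(np.hypot(p[0],p[1]),p[2]); s=c['fx']*th/np.hypot(p[0],p[1])
    return np.array([c['cx']+s*p[0],c['cy']+s*p[1]])
def crop(src,x,y,w,h,k,out):
    im=cv2.imread(src)[y:y+h,x:x+w]; im=cv2.resize(im,None,fx=k,fy=k,interpolation=cv2.INTER_CUBIC); cv2.imwrite(out,im)
def cap(n,out):
    st=r.state(); im=cams.capture(n)[:,:,::-1]; cv2.imwrite(out,im); return st
E
python3 - <<'E'
from h import *
crop("pics/scene0.png",140,250,135,115,5.9,"pics/c1.png")
crop("pics/scene0.png",270,150,220,210,2.8,"pics/c2.png")
crop("pics/side0.png",260,290,140,160,3.7,"pics/c3.png")
crop("pics/side0.png",260,100,160,230,2.6,"pics/c4.png")
E
```

```text
(no output)
```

View pics/c1.png

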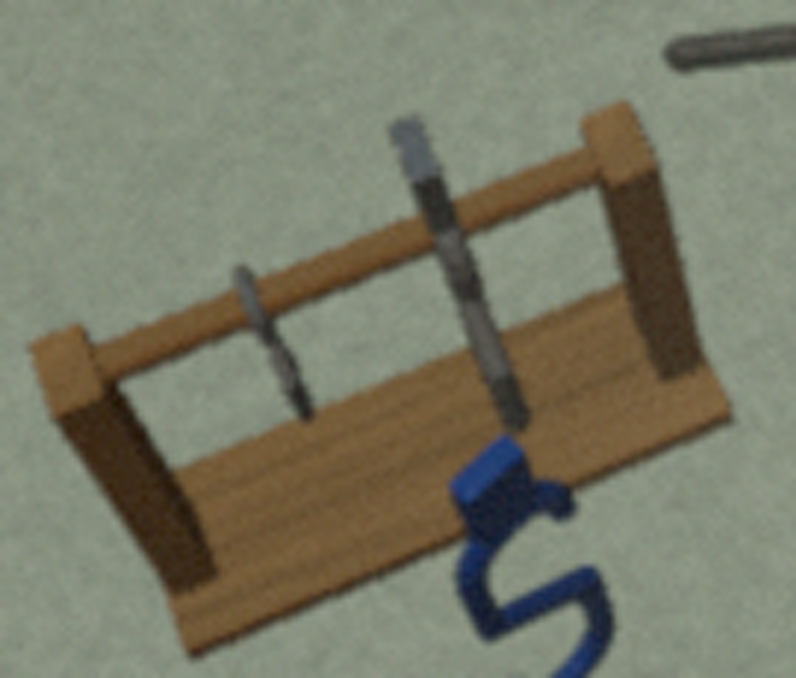

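View pics/c2.png

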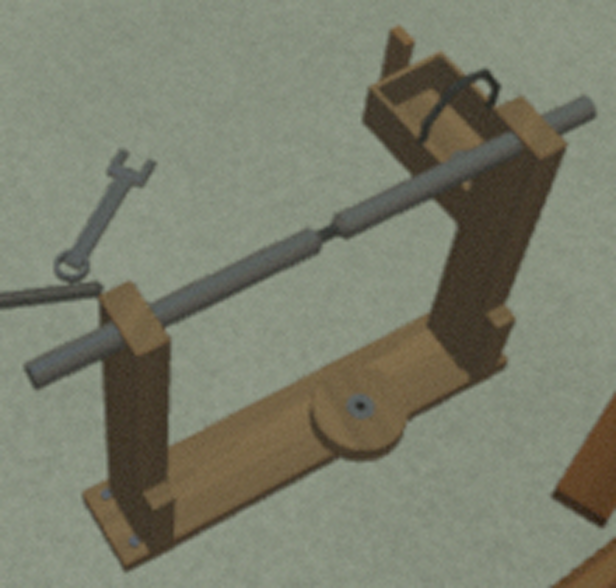

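View pics/c3.png

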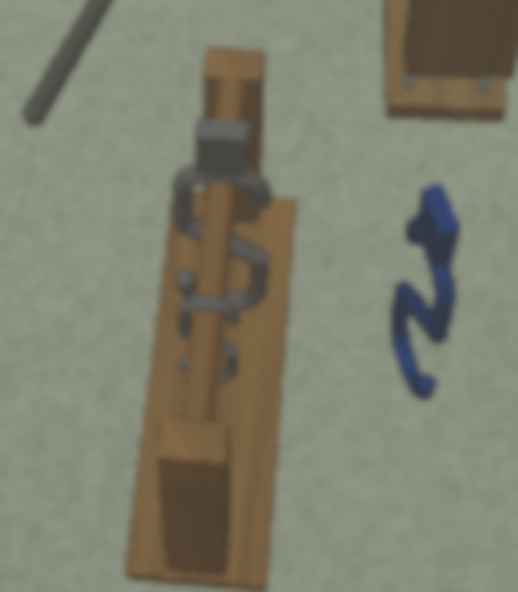

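View pics/c4.png

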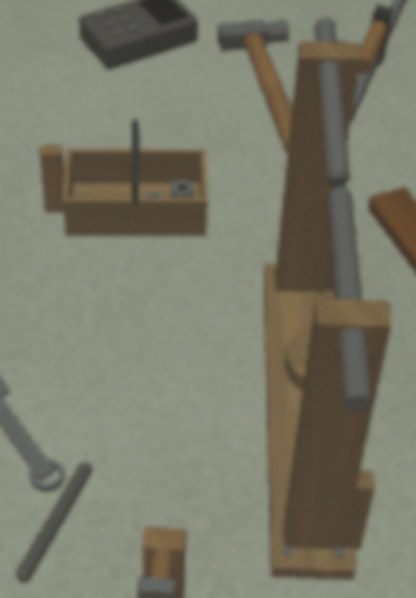

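Run:
```python
from h import *
np.set_printoptions(precision=4,suppress=True)
S=lambda x,y:ray("scene",140+x/5.9,250+y/5.9)
S2=lambda x,y:ray("scene",270+x/2.8,150+y/2.8)
D=lambda x,y:ray("side",260+x/3.7,290+y/3.7)
D2=lambda x,y:ray("side",260+x/2.6,100+y/2.6)
def p(n,*a): print(n,*[np.round(q,4) for q in tri(*a)])
p("groove",S2(330,230),D2(338,184))
# bar ends (axis centre of end face)
p("barR",S2(37,372),D2(358,395)); p("barL",S2(585,107),D2(325,28))
p("postRtop",S2(135,319),D2(352,314)); p("postLtop",S2(532,128),D2(335,52))
p("rackpost near(R)",S(67,368),D(195,440)); p("rackpostL",S(622,142),D(234,63))
p("tab top",S(408,128),D(222,128))
p("binbail",S2(486,73),D2(135,122)); p("bintab top",S2(400,34),D2(51,150))
# bin rim corners
p("rim front-left?",S2(371,90),D2(66,202));
p("rim back right", S2(520,106),D2(206,202))
p("dowelR",S(105,362),D(200,418)); p("dowelL",S(590,165),D(230,85))
```

```text
groove [0.6599 0.0183 0.284 ] [0.0007 0.0007]
barR [ 0.6516 -0.19    0.2858] [0.0001 0.0001]
barL [0.6695 0.2242 0.284 ] [0.0013 0.0013]
postRtop [ 0.6542 -0.1235  0.2913] [0.0004 0.0004]
postLtop [0.6712 0.172  0.2963] [0.0019 0.0019]
rackpost near(R) [ 0.509  -0.4036  0.1586] [0.001 0.001]
rackpostL [ 0.5274 -0.2153  0.1576] [0.0007 0.0007]
tab top [ 0.5198 -0.2803  0.2094] [0.003 0.003]
binbail [0.5023 0.3257 0.1012] [0.0001 0.0001]
bintab top [0.4152 0.3032 0.0834] [0.0007 0.0007]
rim front-left? [0.4305 0.2653 0.0455] [0.0005 0.0005]
rim back right [0.5596 0.3038 0.0648] [0.0438 0.0438]
dowelR [ 0.5111 -0.3927  0.1549] [0.001 0.001]
dowelL [ 0.5261 -0.2267  0.1534] [0.0007 0.0007]
```

```bash
cat >> h.py <<'E'
np.set_printoptions(precision=4,suppress=True)
def Rt(yaw,tilt=0.,flip=False):
    # tool down; tool x at world yaw; tilt>0: hand (top) leans towards -x of the aimed heading
    b=Ro.from_euler('z',yaw)*Ro.from_euler('y',-tilt)*Ro.from_matrix(np.diag([1,-1,-1.]))
    if flip: b=b*Ro.from_euler('z',np.pi)
    return b
def rel(pos,R,st=None):
    st=st or r.state(); C=Ro.from_quat(st['orientation'])
    d=C.inv().apply(np.asarray(pos)-st['tcp_pos']); rv=(C.inv()*R).as_rotvec(degrees=True)
    print("row",np.round(d,4),np.round(rv,2)); return d,rv
def show():
    s=r.state(); C=Ro.from_quat(s['orientation']); print(round(s['clock'],2),s['tcp_pos'],'x',C.apply([1,0,0]),'z',C.apply([0,0,1]),'F',s['wrist_force'],'M',s['wrist_torque'],'w',round(s['width'],3),'q',s['qpos'])
E
python3 - <<'E'
from h import *
show(); rel([0.43,0.15,0.31],Rt(-0.094))
E
```

```text
0.15 [0.2362 0.5782 0.2217] x [ 0.9257 -0.3783  0.0001] z [-0.0005 -0.0016 -1.    ] F [0.4033 0.7548 0.3637] M [ 0.0218 -0.0153 -0.0146] w 1.002 q [ 1.4416  0.3854  0.0069 -0.0004 -1.194  -0.2586]
row [ 0.3414  0.3232 -0.0877] [  0.1    0.01 -16.84]
```

>>> send_rows(increments=[[[0, 0, -0.05, 0, 0, 0, 0.6], [0.341, 0.323, -0.088, 0, 0, -16.8, 0.6], [0.341, 0.323, -0.088, 0, 0, -16.8, 0.6], [0.341, 0.323, -0.088, 0, 0, -16.8, 0.6], [0.341, 0.323, -0.088, 0, 0, -16.8, 0.6], [0.341, 0.323, -0.088, 0, 0, -16.8, 0.6], [0.341, 0.323, -0.088, 0, 0, -16.8, 0.6], [0.341, 0.323, -0.088, 0, 0, -16.8, 0.6], [0.341, 0.323, -0.088, 0, 0, -16.8, 0.6], [0.341, 0.323, -0.088, 0, 0, -16.8, 0.6]]])

```text
clock: 1.15
tcp_pos: [0.4212, 0.1679, 0.3091]
orientation: [0.999, -0.047, 0.0, -0.0]
wrist_force: [1.6, 0.5, 0.2]
width: 0.603
```

Run:
```python
from h import *
show(); rel([0.50,-0.28,0.29],Rt(-0.094))
```

```text
1.15 [0.4212 0.1679 0.3091] x [ 0.9956 -0.0938  0.0002] z [ 0.0002  0.0004 -1.    ] F [1.6097 0.5143 0.2458] M [ 0.0169 -0.1354  0.0356] w 0.603 q [ 0.7393  0.0301 -0.233  -0.0001 -1.3074  0.7376]
row [0.1204 0.4385 0.0189] [-0.02 -0.01  0.  ]
```

>>> send_rows(increments=[[[0.11, 0.421, 0.02, 0, 0, 0, 0.6], [0.11, 0.421, 0.02, 0, 0, 0, 0.6], [0.11, 0.421, 0.02, 0, 0, 0, 0.6], [0.11, 0.421, 0.02, 0, 0, 0, 0.6], [0.11, 0.421, 0.02, 0, 0, 0, 0.6], [0.11, 0.421, 0.02, 0, 0, 0, 0.6], [0.11, 0.421, 0.02, 0, 0, 0, 0.6], [0.11, 0.421, 0.02, 0, 0, 0, 0.6], [0.11, 0.421, 0.02, 0, 0, 0, 0.6], [0.11, 0.421, 0.02, 0, 0, 0, 0.6]]])

```text
clock: 2.15
tcp_pos: [0.4907, -0.2631, 0.2871]
orientation: [0.999, -0.05, -0.001, -0.0]
wrist_force: [0.2, 0.9, -1.1]
width: 0.602
```

>>> send_rows(increments=[[[0, 0, 0, 0, 0, 0, 0.6], [0, 0, 0, 0, 0, 0, 0.6]]])

```text
clock: 2.35
tcp_pos: [0.4907, -0.259, 0.2888]
orientation: [0.999, -0.047, -0.0, -0.0]
wrist_force: [-0.9, 0.5, -0.4]
width: 0.6
```

Run:
```python
from h import *
show(); cap("wrist","pics/w1.png"); 
print(proj("wrist",[0.5205,-0.2803,0.206]),proj("wrist",[0.518,-0.3095,0.155]))
```

```text
2.35 [ 0.4907 -0.259   0.2888] x [ 0.9956 -0.0938 -0.0002] z [-0.0002  0.0003 -1.    ] F [-0.8834  0.5096 -0.374 ] M [ 0.0166  0.0061 -0.005 ] w 0.6 q [-0.1936  0.2247 -0.0539 -0.0002 -1.2925  1.6705]
[346.2623 201.0356] [377.2736 188.473 ]
```

View pics/w1.png

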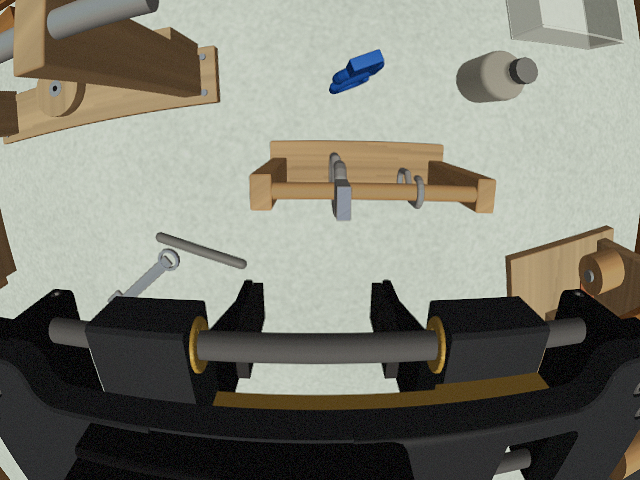

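Run:
```python
from h import *
crop("pics/w1.png",240,130,270,100,2.9,"pics/c5.png")
rel([0.5205,-0.2793,0.225],Rt(-0.094));rel([0.5205,-0.2793,0.175],Rt(-0.094))
```

```text
row [0.0315 0.0178 0.0641] [-0.01 -0.02  0.04]
row [0.0315 0.0178 0.1141] [-0.01 -0.02  0.04]
```

View pics/c5.png

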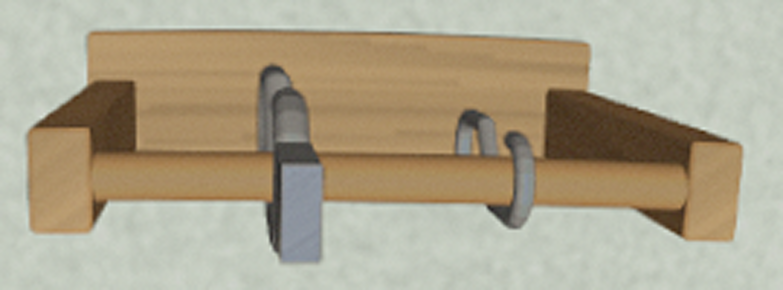

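Run:
```python
from h import *
st=r.state()
print(onz("wrist",343.4,203.1,0.206)); W=lambda x,y,z:onz("wrist",240+x/2.9,130+y/2.9,z)
print("posts",W(60,180,.163),W(712,191,.163))
print("tab ends",W(298,165,.206),W(301,262,.206))
```

```text
[ 0.5192 -0.2783  0.206 ]
posts [ 0.5251 -0.2161  0.163 ] [ 0.507  -0.4023  0.163 ]
tab ends [ 0.5304 -0.2787  0.206 ] [ 0.5072 -0.2776  0.206 ]
```

>>> send_rows(increments=[[[0.0305, 0.017, 0.064, 0, 0, 0, 0.6], [0.0305, 0.017, 0.064, 0, 0, 0, 0.6], [0.0305, 0.017, 0.084, 0, 0, 0, 0.6], [0.0305, 0.017, 0.1, 0, 0, 0, 0.6], [0.0305, 0.017, 0.114, 0, 0, 0, 0.6], [0.0305, 0.017, 0.114, 0, 0, 0, 0.6], [0.0305, 0.017, 0.114, 0, 0, 0, 0.6], [0.0305, 0.017, 0.114, 0, 0, 0, 0.6]]])

```text
clock: 3.2
tcp_pos: [0.5204, -0.2791, 0.1763]
orientation: [0.999, -0.047, 0.001, 0.0]
wrist_force: [-0.0, -0.5, -0.2]
width: 0.6
```

Run:
```python
from h import *
show(); cap("wrist","pics/w2.png");cap("side","pics/s2.png")
crop("pics/side0.png",260,290,140,160,3.7,"pics/c3.png")
```

```text
3.2 [ 0.5204 -0.2791  0.1763] x [ 0.9956 -0.0933  0.0024] z [ 0.0023 -0.0009 -1.    ] F [-0.0401 -0.4867 -0.2013] M [-0.0467  0.0059 -0.019 ] w 0.6 q [-0.2181  0.3615 -0.1495  0.0004 -1.0573  1.6952]
```

View pics/w2.png

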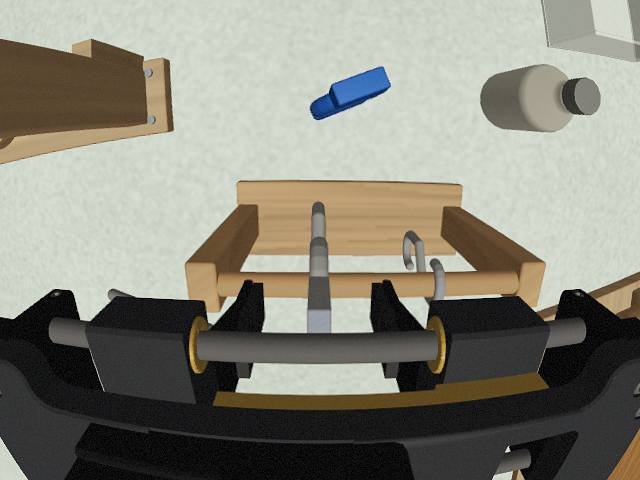

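View pics/s2.png

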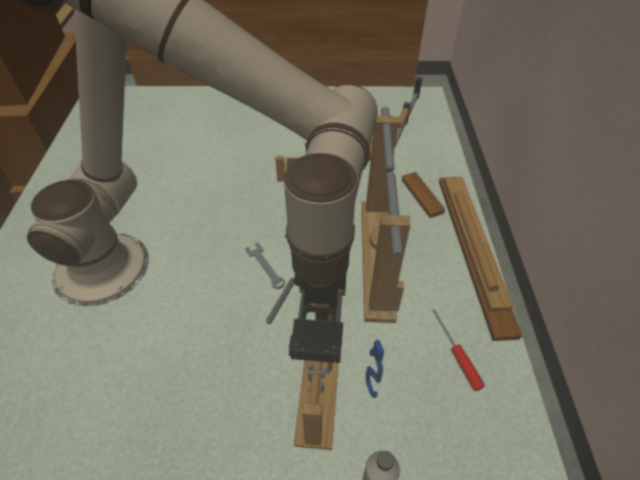

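>>> send_rows(increments=[[[0, 0, 0, 0, 0, 0, 0], [0, 0, 0, 0, 0, 0, 0], [0, 0, 0, 0, 0, 0, 0], [0, 0, 0, 0, 0, 0, 0], [0, 0, 0, 0, 0, 0, 0], [0, 0, 0, 0, 0, 0, 0]]], grip_force=30)

```text
clock: 3.9
tcp_pos: [0.5196, -0.2795, 0.1748]
orientation: [0.999, -0.047, -0.0, -0.0]
wrist_force: [-0.7, -0.9, -0.7]
width: 0.138
```

Run:
```python
from h import *
show()
```

```text
3.9 [ 0.5196 -0.2795  0.1748] x [ 0.9955 -0.0945 -0.0001] z [-0.0001  0.     -1.    ] F [-0.7005 -0.881  -0.6695] M [-0.0629 -0.0083 -0.0111] w 0.138 q [-0.2192  0.3631 -0.1509  0.     -1.0569  1.6953]
```

>>> send_rows(increments=[[[0, 0, 0, 0, 0, 0, 0], [0, 0, 0, 0, 0, 0, 0], [0, 0, -0.004, 0, 0, 0, 0], [0, 0, -0.01, 0, 0, 0, 0], [0, 0, -0.017, 0, 0, 0, 0], [0, 0, -0.024, 0, 0, 0, 0], [0, 0, -0.03, 0, 0, 0, 0], [0, 0, -0.031, 0, 0, 0, 0], [0, 0, -0.031, 0, 0, 0, 0]]])

```text
clock: 4.8
tcp_pos: [0.5197, -0.2794, 0.2062]
orientation: [0.999, -0.047, 0.0, -0.0]
wrist_force: [0.3, 0.7, -1.8]
width: 0.111
```

Run:
```python
from h import *
show(); cap("wrist","pics/w3.png"); cap("side","pics/s3.png"); crop("pics/s3.png",240,250,160,160,4,"pics/c6.png")
```

```text
4.8 [ 0.5197 -0.2794  0.2062] x [ 0.9955 -0.0945  0.0006] z [ 0.0006  0.     -1.    ] F [ 0.3185  0.6571 -1.7729] M [-0.0194  0.0067 -0.0476] w 0.111 q [-0.2191  0.3372 -0.1065 -0.0002 -1.1266  1.6953]
```

View pics/w3.png

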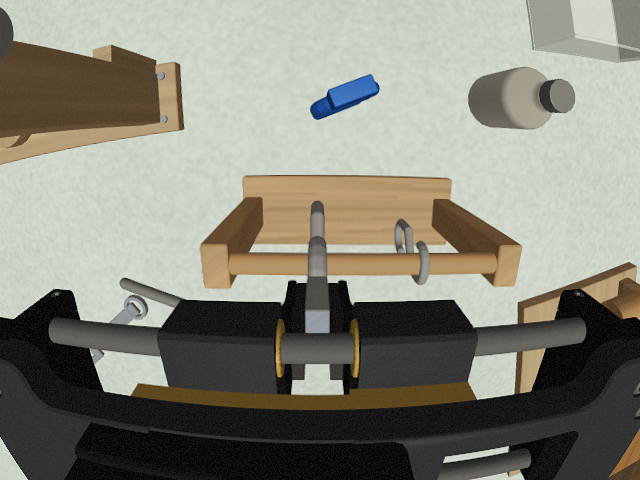

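View pics/c6.png

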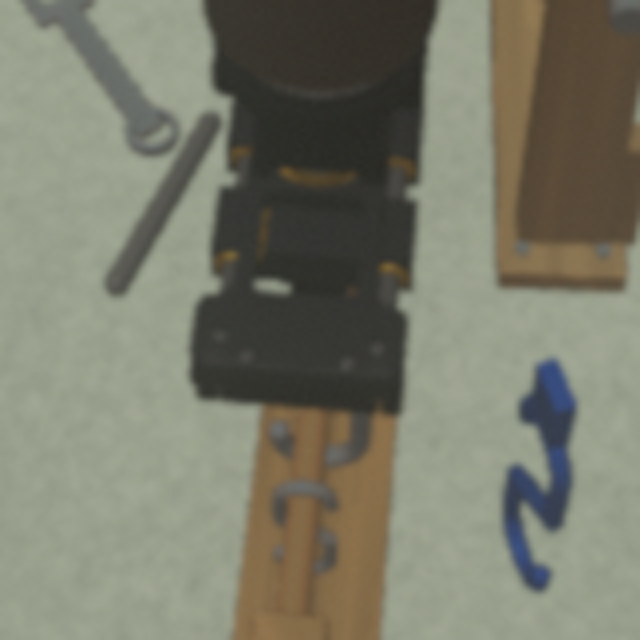

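>>> send_rows(increments=[[[-0.02, 0, 0, 0, 0, 0, 0], [-0.04, 0, 0, 0, 0, 0, 0], [-0.06, 0, 0, 0, 0, 0, 0], [-0.06, 0, -0.03, 0, 0, 0, 0], [-0.06, 0, -0.07, 0, 0, 0, 0], [-0.06, 0, -0.11, 0, 0, 0, 0], [-0.06, 0, -0.132, 0, 0, 0, 0], [-0.06, 0, -0.132, 0, 0, 0, 0]]])

```text
clock: 5.7
tcp_pos: [0.4612, -0.2745, 0.3416]
orientation: [0.999, -0.047, 0.004, 0.001]
wrist_force: [0.7, 0.3, -2.0]
width: 0.11
```

Run:
```python
from h import *
show(); rel([0.585,-0.004,0.338],Rt(-0.043))
```

```text
5.7 [ 0.4612 -0.2745  0.3416] x [ 0.9955 -0.0943  0.0077] z [ 0.0074 -0.0029 -1.    ] F [ 0.6944  0.3391 -1.9754] M [-0.0345 -0.0424 -0.0185] w 0.11 q [-0.2338  0.1669  0.0007  0.0012 -1.3967  1.7099]
row [ 0.0977 -0.2809  0.0037] [ 0.14 -0.44 -2.95]
```

>>> send_rows(increments=[[[0.0, -0.04, 0, 0, 0, 0, 0], [0.02, -0.085, 0, 0, 0, 0, 0], [0.04, -0.13, 0, 0, 0, -1.5, 0], [0.06, -0.17, 0, 0, 0, -2.95, 0], [0.08, -0.21, 0, 0, 0, -2.95, 0], [0.09, -0.25, 0, 0, 0, -2.95, 0], [0.098, -0.281, 0, 0, 0, -2.95, 0], [0.098, -0.281, 0, 0, 0, -2.95, 0], [0.098, -0.281, 0, 0, 0, -2.95, 0], [0.098, -0.281, 0, 0, 0, -2.95, 0]]])

```text
clock: 6.7
tcp_pos: [0.5834, -0.004, 0.3368]
orientation: [1.0, -0.022, -0.001, 0.0]
wrist_force: [-0.1, -0.7, -2.3]
width: 0.11
```

Run:
```python
from h import *
show(); 
for n in ["wrist","side","scene"]: cap(n,f"pics/{n}4.png")
crop("pics/side4.png",240,80,220,220,2.7,"pics/c7.png");crop("pics/scene4.png",270,150,220,210,2.8,"pics/c8.png")
```

```text
6.7 [ 0.5834 -0.004   0.3368] x [ 0.999  -0.0437 -0.002 ] z [-0.002  -0.0005 -1.    ] F [-0.1464 -0.6991 -2.3103] M [-0.0303 -0.0064  0.003 ] w 0.11 q [ 0.2706  0.2591  0.1083 -0.0001 -1.4221  1.2564]
```

View pics/wrist4.png

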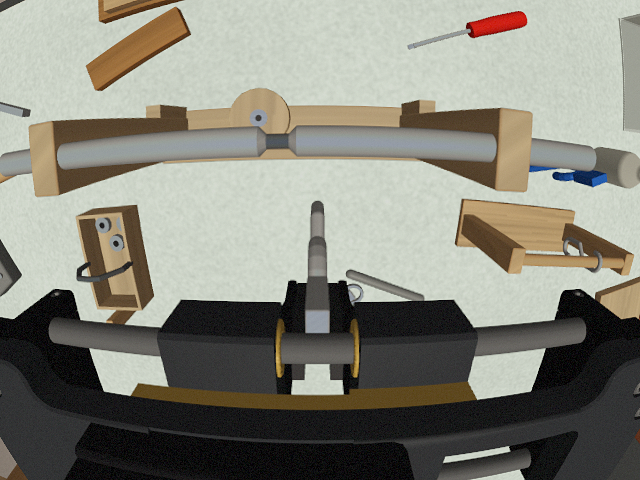

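View pics/c7.png

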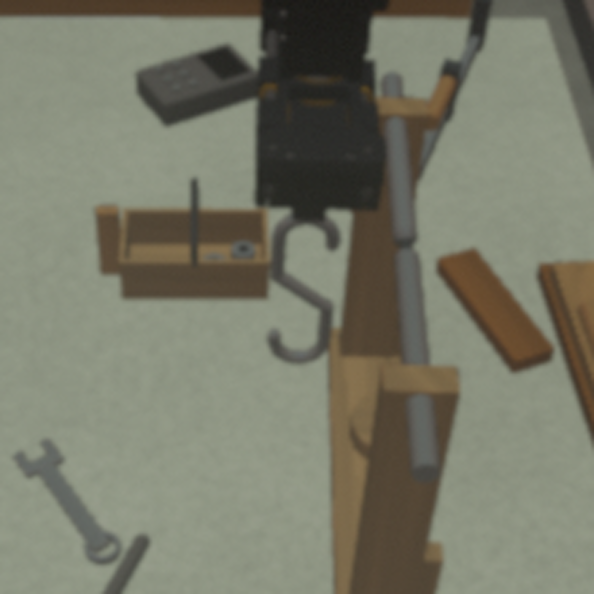

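View pics/c8.png

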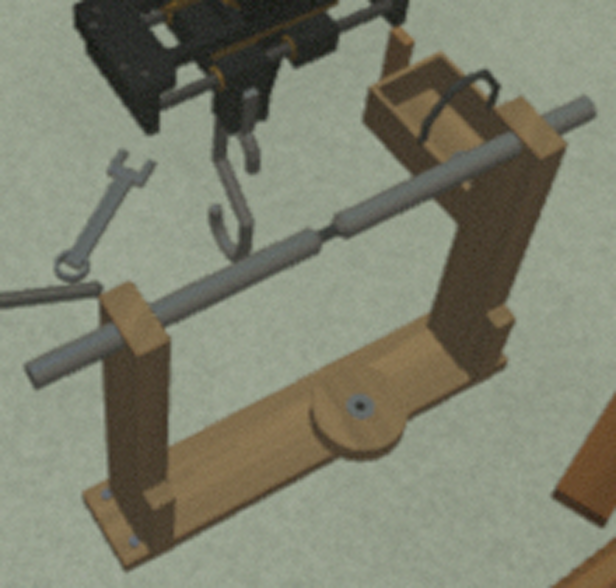

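```bash
python3 - <<'E'
from h import *
st=r.state()
print(onz("wrist",276.5,142,0.285))
# bar centreline points
for p in [(160,149),(370,143)]: print(onz("wrist",*p,0.285))
# hook in side view: curl tip, lower curl tip, bottom
print(proj("side",[0.5834,-0.004,0.3098]), "origin pred crop", (proj("side",[0.5834,-0.004,0.3098])-[240,80])*2.7)
print("curl pred", (proj("side",[0.5834,-0.004,0.2098])-[240,80])*2.7, (proj("scene",[0.5834,-0.004,0.2098])-[270,150])*2.8,"tip",(proj("scene",[0.6024,-0.0048,0.3058])-[270,150])*2.8)
for s in (-1,1): 
    for n in ("scene","side"): print(n, proj(n,[0.6599+s*0,0.0183+s*.011,0.285]))
E
python3 - <<'E'
import sys; sys.path.insert(0,'.')
from h import *
crop("pics/wrist4.png",220,100,120,80,6,"pics/c9.png")
E
```

```text
[0.6574 0.0167 0.285 ]
[0.6596 0.089  0.285 ]
[ 0.6546 -0.0371  0.285 ]
[352.2464 167.8046] origin pred crop [303.0652 237.0724]
curl pred [295.9867 338.0637] [227.4974 230.6431] tip [250.3556 164.5715]
scene [382.7658 234.9134]
side [390.4325 173.7865]
scene [392.7847 229.5476]
side [389.2914 166.4079]
```

View pics/c9.png

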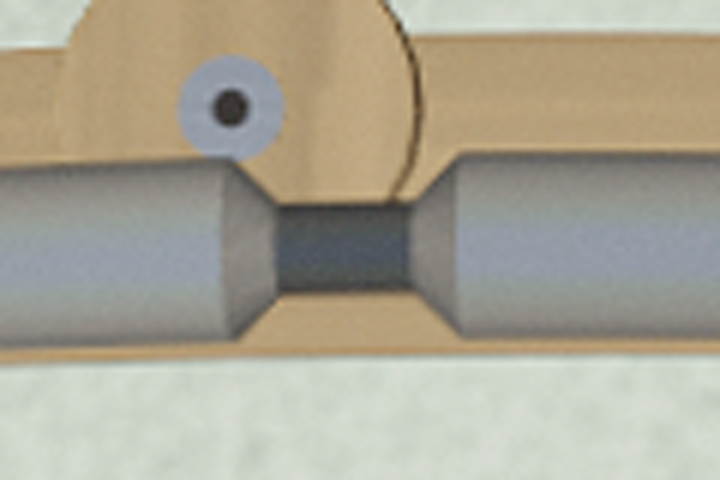

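>>> send_rows(increments=[[[0.02, 0, 0, 0, 0, 0, 0], [0.04, 0, 0, 0, 0, 0, 0], [0.052, 0, 0, 0, 0, 0, 0], [0.06, 0, 0, 0, 0, 0, 0], [0.067, 0, 0, 0, 0, 0, 0], [0.072, 0, 0, 0, 0, 0, 0], [0.0735, 0, 0, 0, 0, 0, 0], [0.0735, 0, 0, 0, 0, 0, 0]]])

```text
clock: 7.65
tcp_pos: [0.6573, -0.0065, 0.3379]
orientation: [1.0, -0.022, -0.0, -0.0]
wrist_force: [-1.2, 0.2, -1.3]
width: 0.118
```

Run:
```python
from h import *
show(); 
for n in ["wrist","side"]: cap(n,f"pics/{n}5.png")
crop("pics/side5.png",320,100,130,130,4.6,"pics/c10.png");crop("pics/wrist5.png",200,180,240,180,3.3,"pics/c11.png")
```

```text
7.65 [ 0.6573 -0.0065  0.3379] x [ 0.9991 -0.0431 -0.0001] z [-0.0001  0.     -1.    ] F [-1.238   0.1553 -1.3291] M [-0.0031 -0.0294 -0.0044] w 0.118 q [ 0.2357  0.3953  0.3062 -0.     -1.4817  1.292 ]
```

View pics/c10.png

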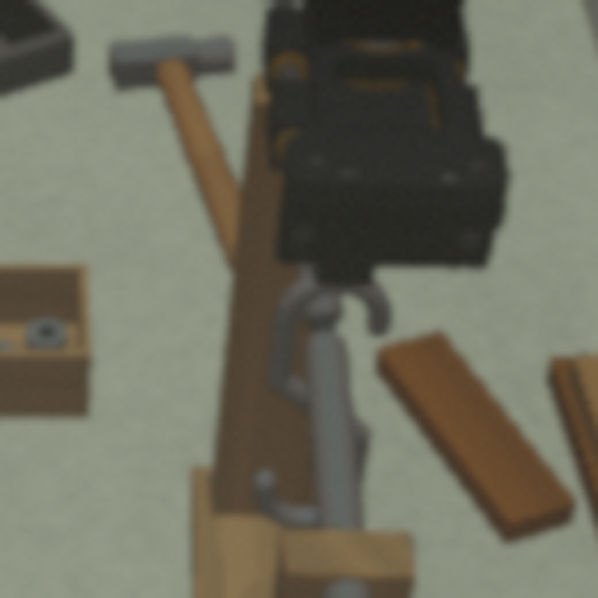

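View pics/c11.png

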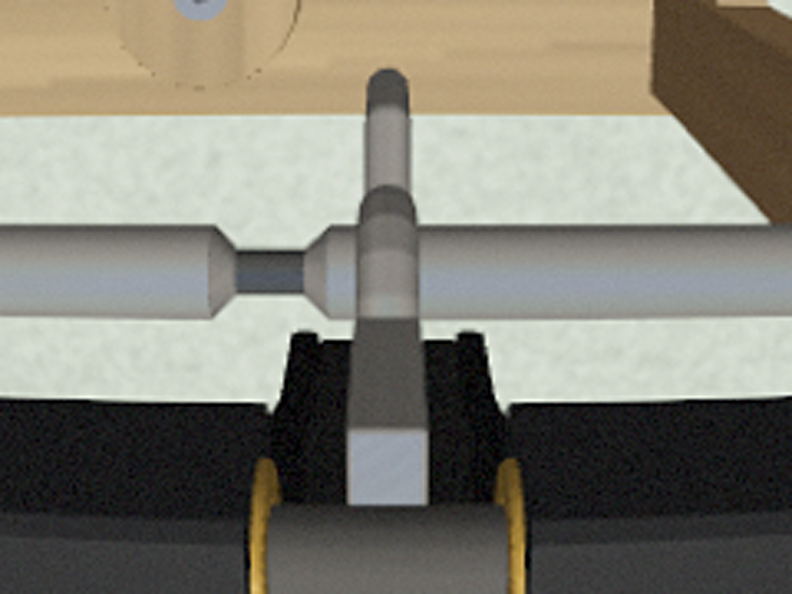

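>>> send_rows(increments=[[[0, 0, 0.008, 0, 0, 0, 0], [0, 0, 0.016, 0, 0, 0, 0], [0, 0, 0.021, 0, 0, 0, 0], [0, 0, 0.025, 0, 0, 0, 0], [0, 0, 0.0265, 0, 0, 0, 0], [0, 0, 0.0265, 0, 0, 0, 0], [0, 0, 0.0265, 0, 0, 0, 0]]])

```text
clock: 8.45
tcp_pos: [0.6576, -0.0064, 0.3116]
orientation: [1.0, -0.022, 0.0, 0.0]
wrist_force: [-0.1, -0.4, -2.3]
width: 0.111
```

Run:
```python
from h import *
show(); 
for n in ["side"]: cap(n,f"pics/{n}6.png")
crop("pics/side6.png",320,100,130,130,4.6,"pics/c12.png")
```

```text
8.45 [ 0.6576 -0.0064  0.3116] x [ 0.9991 -0.0431  0.0006] z [ 0.0006 -0.     -1.    ] F [-0.0809 -0.428  -2.2925] M [-0.0344 -0.0298  0.0461] w 0.111 q [ 0.2357  0.4012  0.2523  0.0002 -1.4213  1.2919]
```

View pics/c12.png

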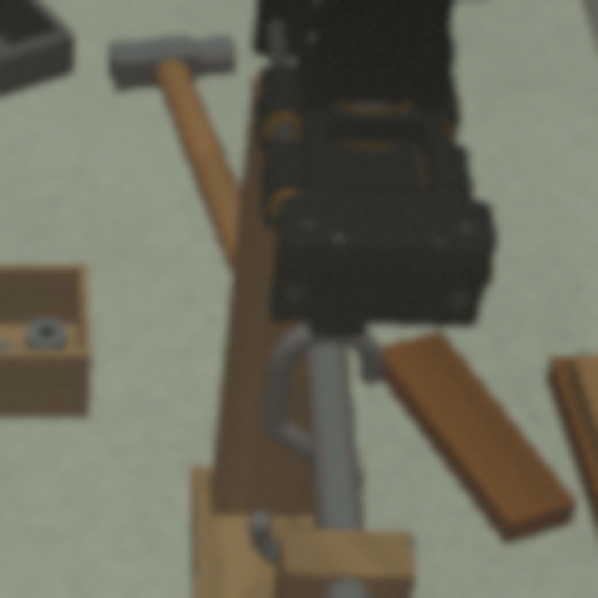

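Bar lies inside the curl (about centred), force is still just the weight. Feel downward in small steps.

>>> send_rows(increments=[[[0, 0, 0.001, 0, 0, 0, 0], [0, 0, 0.002, 0, 0, 0, 0], [0, 0, 0.003, 0, 0, 0, 0]]])

```text
clock: 8.8
tcp_pos: [0.6574, -0.0064, 0.3083]
orientation: [1.0, -0.022, 0.0, -0.0]
wrist_force: [-0.1, 0.3, -1.1]
width: 0.109
```

>>> send_rows(increments=[[[0, 0, 0.0005, 0, 0, 0, 0], [0, 0, 0.001, 0, 0, 0, 0]]])

```text
clock: 9.0
tcp_pos: [0.6574, -0.0064, 0.3073]
orientation: [1.0, -0.022, -0.0, 0.0]
wrist_force: [-0.7, -0.0, -1.8]
width: 0.114
```

>>> send_rows(increments=[[[0, 0, 0.0005, 0, 0, 0, 0], [0, 0, 0.001, 0, 0, 0, 0]]])

```text
clock: 9.2
tcp_pos: [0.6575, -0.0065, 0.3068]
orientation: [1.0, -0.022, 0.0, 0.0]
wrist_force: [-0.6, 0.1, 1.8]
width: 0.114
```

>>> send_rows(increments=[[[0, 0, 0.0005, 0, 0, 0, 0], [0, 0, 0.0005, 0, 0, 0, 0]]])

```text
clock: 9.4
tcp_pos: [0.6575, -0.0065, 0.3068]
orientation: [1.0, -0.021, 0.001, 0.0]
wrist_force: [-1.6, 0.7, 1.8]
width: 0.114
```

>>> send_rows(increments=[[[0, -0.0015, 0, 0, 0, 0, 0], [0, -0.003, 0, 0, 0, 0, 0], [0, -0.0045, 0, 0, 0, 0, 0], [0, -0.006, 0, 0, 0, 0, 0], [0, -0.0075, 0, 0, 0, 0, 0], [0, -0.009, 0, 0, 0, 0, 0], [0, -0.01, 0, 0, 0, 0, 0]]])

```text
clock: 10.1
tcp_pos: [0.6581, 0.0032, 0.3066]
orientation: [1.0, -0.022, 0.001, 0.0]
wrist_force: [-0.1, -3.1, 4.7]
width: 0.112
```

>>> send_rows(increments=[[[0, -0.0015, 0, 0, 0, 0, 0], [0, -0.003, 0, 0, 0, 0, 0], [0, -0.0045, 0.0003, 0, 0, 0, 0], [0, -0.006, 0.0003, 0, 0, 0, 0]]])

```text
clock: 10.5
tcp_pos: [0.6575, 0.0106, 0.3035]
orientation: [1.0, -0.021, -0.002, -0.001]
wrist_force: [-0.3, -0.1, -1.6]
width: 0.115
```

>>> send_rows(increments=[[[0, -0.0015, 0, 0, 0, 0, 0], [0, -0.003, 0, 0, 0, 0, 0], [0, -0.0045, 0, 0, 0, 0, 0], [0, -0.0055, 0, 0, 0, 0, 0], [0, -0.0055, 0, 0, 0, 0, 0]]])

```text
clock: 11.0
tcp_pos: [0.6584, 0.0152, 0.3055]
orientation: [1.0, -0.021, -0.0, -0.0]
wrist_force: [0.1, 0.2, -0.9]
width: 0.112
```

Run:
```python
from h import *
show(); 
for n in ["wrist","scene"]: cap(n,f"pics/{n}7.png")
crop("pics/scene7.png",320,170,130,130,4.6,"pics/c13.png");crop("pics/wrist7.png",200,180,240,180,3.3,"pics/c14.png")
```

```text
11.0 [0.6584 0.0152 0.3055] x [ 0.9991 -0.043  -0.    ] z [-0.      0.0001 -1.    ] F [ 0.1041  0.1603 -0.9087] M [-0.0337 -0.0616  0.0056] w 0.112 q [ 0.2682  0.405   0.2435 -0.0001 -1.4093  1.2597]
```

View pics/c14.png

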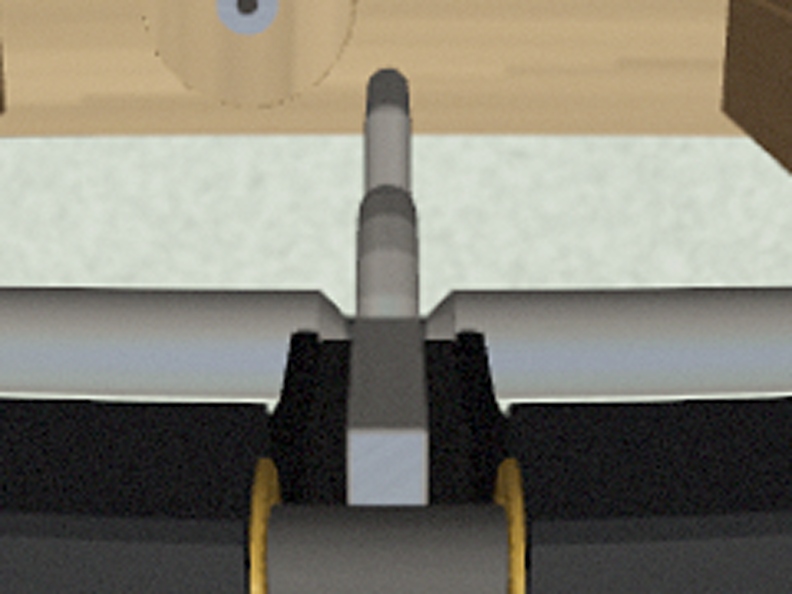

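View pics/c13.png

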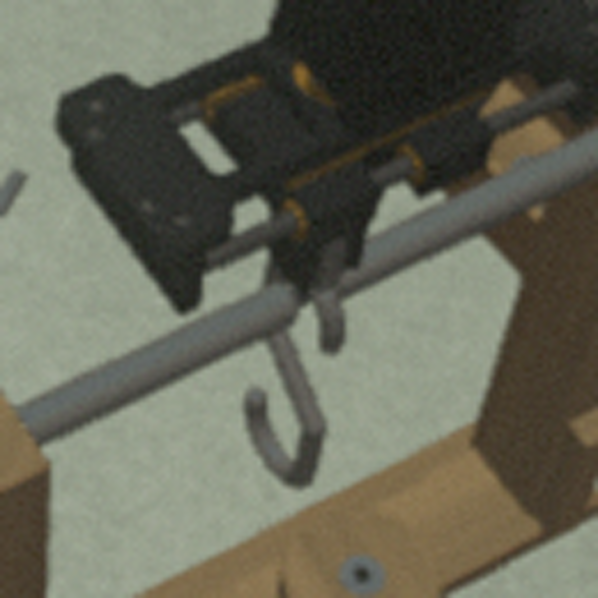

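>>> send_rows(increments=[[[0, 0, 0.001, 0, 0, 0, 0], [0, 0, 0.002, 0, 0, 0, 0], [0, 0, 0.0025, 0, 0, 0, 0], [0, 0, 0.0025, 0, 0, 0, 0]]])

```text
clock: 11.5
tcp_pos: [0.6583, 0.015, 0.3029]
orientation: [1.0, -0.022, -0.0, 0.0]
wrist_force: [0.2, -0.8, -1.5]
width: 0.112
```

>>> send_rows(increments=[[[0, 0, 0.0005, 0, 0, 0, 0], [0, 0, 0.0005, 0, 0, 0, 0]]])

```text
clock: 11.7
tcp_pos: [0.6583, 0.015, 0.3025]
orientation: [1.0, -0.022, -0.0, 0.0]
wrist_force: [0.1, 0.5, -1.4]
width: 0.11
```

>>> send_rows(increments=[[[0, 0, 0, 0, 0, 0, 0.13], [0, 0, 0, 0, 0, 0, 0.16], [0, 0, 0, 0, 0, 0, 0.25], [0, 0, 0, 0, 0, 0, 0.4], [0, 0, 0, 0, 0, 0, 0.5], [0, 0, 0, 0, 0, 0, 0.5], [0, 0, 0, 0, 0, 0, 0.5], [0, 0, 0, 0, 0, 0, 0.5]]])

```text
clock: 12.5
tcp_pos: [0.6584, 0.0151, 0.3025]
orientation: [1.0, -0.022, -0.0, 0.0]
wrist_force: [-0.8, -1.0, -0.2]
width: 0.488
```

Run:
```python
from h import *
show(); 
for n in ["wrist","side"]: cap(n,f"pics/{n}8.png")
crop("pics/side8.png",320,100,130,130,4.6,"pics/c15.png");crop("pics/wrist8.png",200,180,240,180,3.3,"pics/c16.png")
```

```text
12.5 [0.6584 0.0151 0.3025] x [ 0.9991 -0.0431 -0.    ] z [-0. -0. -1.] F [-0.8394 -0.9656 -0.1907] M [-0.046  -0.0254 -0.0347] w 0.488 q [ 0.268   0.4058  0.2376  0.     -1.4026  1.2597]
```

View pics/c16.png

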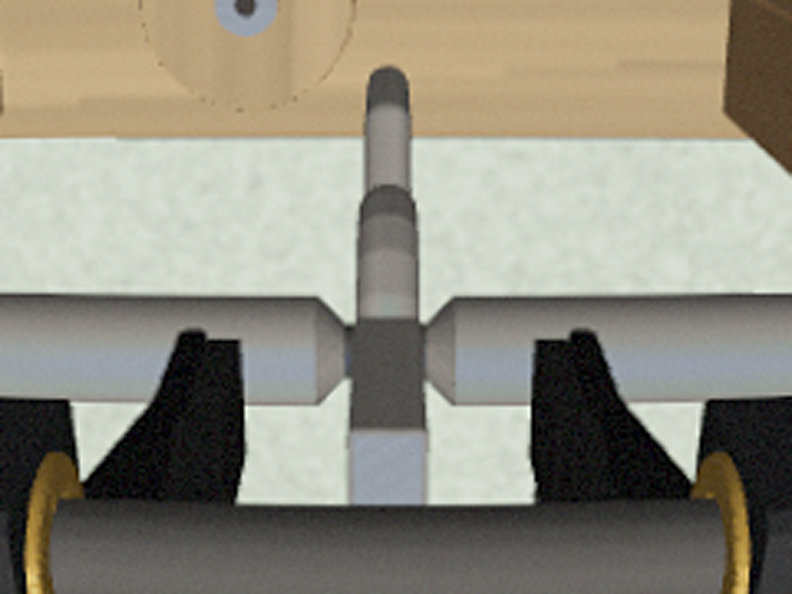

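View pics/c15.png

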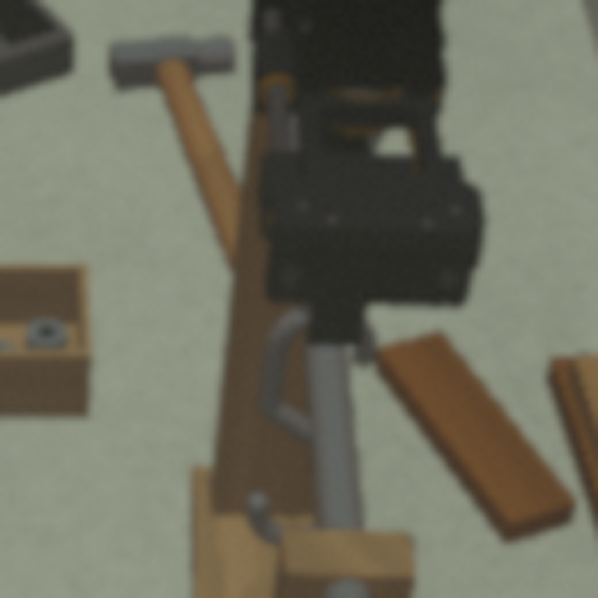

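>>> send_rows(increments=[[[0, 0, -0.02, 0, 0, 0, 0.5], [0, 0, -0.06, 0, 0, 0, 0.5], [-0.02, 0, -0.08, 0, 0, 0, 0.5], [-0.05, -0.03, -0.08, 0, 0, 8.5, 0.5], [-0.08, -0.065, -0.08, 0, 0, 17, 0.5], [-0.11, -0.1, -0.08, 0, 0, 25.5, 0.5], [-0.14, -0.135, -0.08, 0, 0, 34, 0.5], [-0.17, -0.17, -0.08, 0, 0, 42.5, 0.5], [-0.2, -0.2, -0.08, 0, 0, 51, 0.5], [-0.23, -0.23, -0.08, 0, 0, 59.5, 0.5]]])

```text
clock: 13.6
tcp_pos: [0.4407, 0.2522, 0.3828]
orientation: [0.872, -0.489, 0.0, -0.0]
wrist_force: [0.1, 0.4, 0.1]
width: 0.498
```

Run:
```python
from h import *
show(); 
for n in ["wrist"]: cap(n,f"pics/{n}9.png")
```

```text
13.6 [0.4407 0.2522 0.3828] x [ 0.5219 -0.853  -0.0002] z [ 0.0004  0.0005 -1.    ] F [0.1253 0.4262 0.106 ] M [ 0.1395 -0.0852 -0.0229] w 0.498 q [ 0.8399  0.1087  0.0306 -0.     -1.492  -0.2908]
```

View pics/wrist9.png

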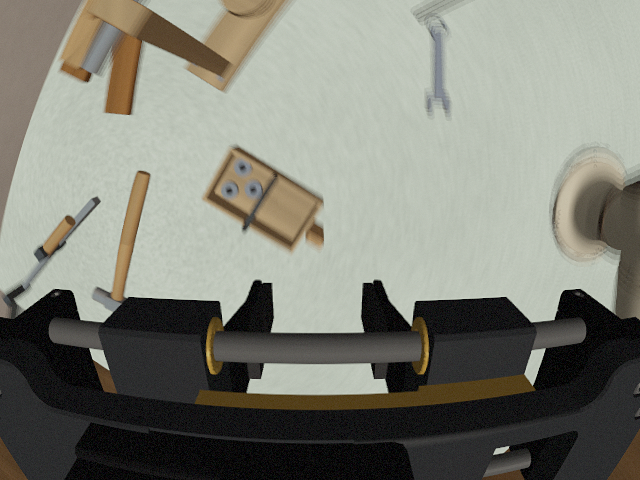

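Run:
```python
from h import *
rel([0.37,0.295,0.30],Rt(0.25,0,True))
```

```text
row [-0.0689  0.0374  0.0831] [  0.11   0.17 107.03]
```

>>> send_rows(increments=[[[-0.01, 0.005, 0.01, 0, 0, 8.5, 0.5], [-0.02, 0.01, 0.02, 0, 0, 17, 0.5], [-0.03, 0.015, 0.03, 0, 0, 25.5, 0.5], [-0.04, 0.02, 0.04, 0, 0, 34, 0.5], [-0.05, 0.025, 0.05, 0, 0, 42.5, 0.5], [-0.06, 0.03, 0.06, 0, 0, 51, 0.5], [-0.069, 0.037, 0.07, 0, 0, 59.5, 0.5], [-0.069, 0.037, 0.083, 0, 0, 68, 0.5], [-0.069, 0.037, 0.083, 0, 0, 76.5, 0.5], [-0.069, 0.037, 0.083, 0, 0, 85, 0.5]]])

```text
clock: 14.65
tcp_pos: [0.3742, 0.2902, 0.2993]
orientation: [-0.313, 0.95, -0.0, -0.0]
wrist_force: [0.9, -0.0, 0.7]
width: 0.505
```

>>> send_rows(increments=[[[0, 0, 0, 0, 0, 8.5, 0.5], [0, 0, 0, 0, 0, 17, 0.5], [0, 0, 0, 0, 0, 22, 0.5], [0, 0, 0, 0, 0, 22, 0.5], [0, 0, 0, 0, 0, 22, 0.5]]])

```text
clock: 15.15
tcp_pos: [0.3744, 0.2903, 0.2997]
orientation: [-0.13, 0.992, 0.0, 0.0]
wrist_force: [-0.1, -0.9, 0.3]
width: 0.496
```

Run:
```python
from h import *
show(); 
for n in ["wrist"]: cap(n,f"pics/{n}10.png")
```

```text
15.15 [0.3744 0.2903 0.2997] x [-0.9664 -0.2569 -0.0002] z [ 0.0002  0.0002 -1.    ] F [-0.1458 -0.8856  0.2709] M [ 0.059  -0.1237  0.0266] w 0.496 q [ 1.0036  0.0724 -0.2108  0.     -1.2873 -2.3146]
```

View pics/wrist10.png

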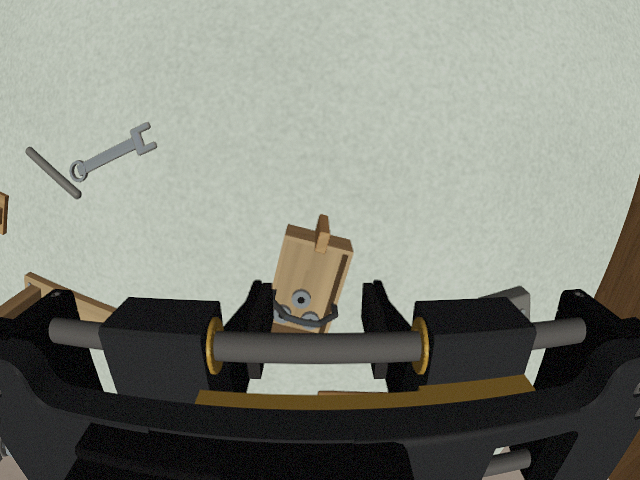

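Run:
```python
from h import *
crop("pics/wrist10.png",250,200,130,150,4,"pics/c17.png")
```

```text
(no output)
```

View pics/c17.png

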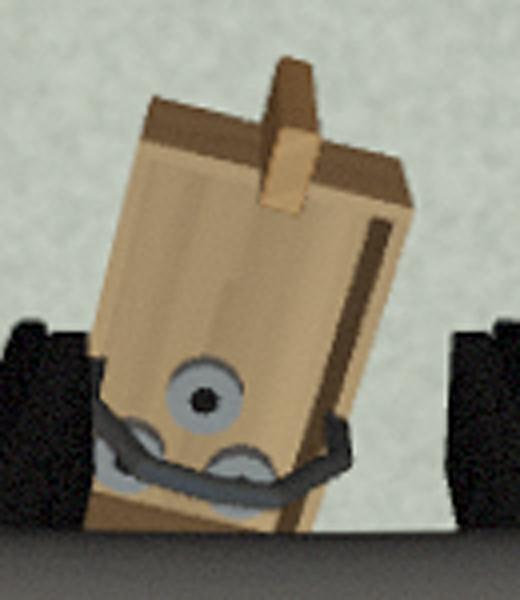

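Run:
```python
from h import *
W=lambda x,y,z:onz("wrist",250+x/4,200+y/4,z)
a=W(135,142,.05);b=W(413,208,.05);print(a,b,np.linalg.norm(a-b),"yaw",-np.arctan2(b[0]-a[0],b[1]-a[1]))
t=W(290,171,.084);print("tab",t)
c,d=W(271,128,.0) ,0
f=W(300,133,.084);g=W(281,209,.084);print("tab ends",f,g,np.arctan2(g[1]-f[1],g[0]-f[0]),np.linalg.norm(f-g))
p=W(215,484,.106);print("bail",p,p-t,np.arctan2(p[1]-t[1],p[0]-t[0]))
print((a+b)/2)
```

```text
[0.4252 0.2651 0.05  ] [0.424  0.3489 0.05  ] 0.08388127773230296 yaw 0.014969768696947876
tab [0.4116 0.3075 0.084 ]
tab ends [0.4007 0.3073 0.084 ] [0.4227 0.308  0.084 ] 0.030841172019200825 0.021954518321823574
bail [0.4974 0.3091 0.106 ] [0.0858 0.0017 0.022 ] 0.019284479620564454
[0.4246 0.307  0.05  ]
```

Run:
```python
from h import *
R=Rt(0.018,0.26,True); print(R.apply([0,0,1]),R.apply([1,0,0]))
rel([0.3985,0.3073,0.1232],R)
```

```text
[ 0.257   0.0046 -0.9664] [-0.9662 -0.0174 -0.2571]
row [-0.0276  0.0103  0.1765] [  1.81 -14.81  13.75]
```

>>> send_rows(increments=[[[-0.005, 0.002, 0.03, 0.4, -3.7, 3.4, 0.5], [-0.01, 0.004, 0.06, 0.9, -7.4, 6.9, 0.5], [-0.018, 0.007, 0.1, 1.3, -11.1, 10.3, 0.5], [-0.0276, 0.0103, 0.14, 1.8, -14.8, 13.75, 0.5], [-0.0276, 0.0103, 0.1765, 1.8, -14.8, 13.75, 0.5], [-0.0276, 0.0103, 0.1765, 1.8, -14.8, 13.75, 0.5], [-0.0276, 0.0103, 0.1765, 1.8, -14.8, 13.75, 0.5]]])

```text
clock: 15.9
tcp_pos: [0.3989, 0.3078, 0.1238]
orientation: [-0.009, 0.992, 0.001, 0.13]
wrist_force: [1.1, 0.6, 0.5]
width: 0.496
```

Run:
```python
from h import *
show(); 
for n in ["wrist","scene"]: cap(n,f"pics/{n}11.png")
crop("pics/wrist11.png",200,180,240,180,3.3,"pics/c18.png")
R=Rt(0.018,0.26,True);rel([0.4165,0.3076,0.0556],R)
```

```text
15.9 [0.3989 0.3078 0.1238] x [-0.9662 -0.017  -0.2571] z [ 0.2571  0.004  -0.9664] F [1.133  0.5597 0.4543] M [0.1419 0.3273 0.0458] w 0.496 q [ 1.0969  0.1956 -0.7242  0.4342 -0.5699 -3.0081]
row [ 0.0018 -0.0022  0.0719] [ 0.21  0.13 -0.12]
```

View pics/c18.png

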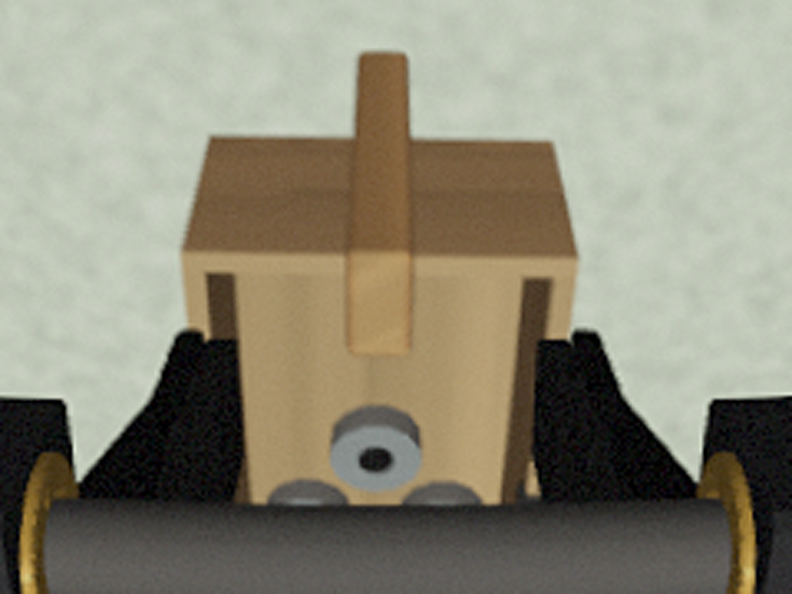

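View pics/scene11.png

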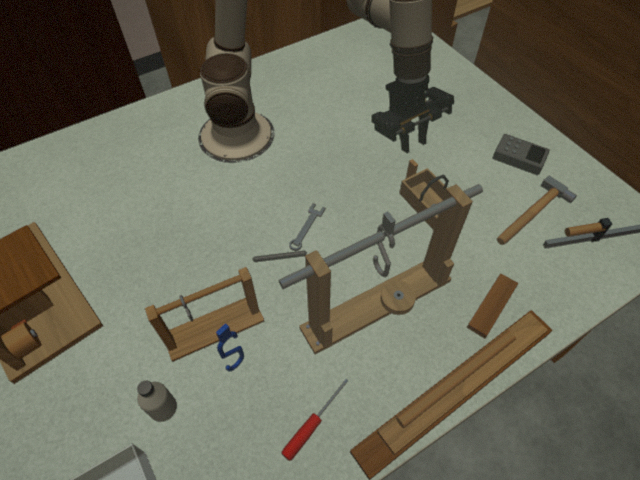

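Run:
```python
from h import *
R=Rt(0.018,0.10,True)
rel([0.4065,0.3074,0.1238],R)
```

```text
row [-0.0062 -0.0019  0.0034] [ 0.22  9.3  -0.1 ]
```

>>> send_rows(increments=[[[-0.003, -0.001, 0.0015, 0.1, 4.6, 0, 0.5], [-0.006, -0.002, 0.0035, 0.2, 9.3, -0.1, 0.5], [-0.006, -0.002, 0.0035, 0.2, 9.3, -0.1, 0.5], [-0.006, -0.002, 0.0035, 0.2, 9.3, -0.1, 0.5]]])

```text
clock: 16.4
tcp_pos: [0.4062, 0.3062, 0.1228]
orientation: [-0.008, 0.999, -0.0, 0.05]
wrist_force: [-0.0, -0.2, -0.1]
width: 0.503
```

Run:
```python
from h import *
show(); R=Rt(0.018,0.10,True)
rel([0.4135,0.3075,0.0541],R)
```

```text
16.4 [0.4062 0.3062 0.1228] x [-0.9948 -0.0164 -0.1001] z [ 0.1001  0.0006 -0.995 ] F [-0.0102 -0.1653 -0.0982] M [-0.0067  0.0144  0.0784] w 0.503 q [ 1.0172  0.2531 -0.5182  0.1248 -0.75   -2.6608]
row [-0.0004  0.0012  0.0691] [-0.07  0.02 -0.09]
```

>>> send_rows(increments=[[[0, 0.001, 0.015, 0, 0, 0, 0.5], [0, 0.001, 0.032, 0, 0, 0, 0.5], [0, 0.001, 0.048, 0, 0, 0, 0.5], [0, 0.001, 0.06, 0, 0, 0, 0.5], [0, 0.001, 0.067, 0, 0, 0, 0.5], [0, 0.001, 0.069, 0, 0, 0, 0.5], [0, 0.001, 0.069, 0, 0, 0, 0.5]]])

```text
clock: 17.1
tcp_pos: [0.4117, 0.3063, 0.0529]
orientation: [-0.009, 0.999, -0.001, 0.049]
wrist_force: [0.1, -0.2, -0.6]
width: 0.496
```

Run:
```python
from h import *
show(); cap("wrist","pics/wrist12.png"); crop("pics/wrist12.png",180,200,270,180,2.9,"pics/c19.png")
```

```text
17.1 [0.4117 0.3063 0.0529] x [-0.9951 -0.0184 -0.0976] z [ 0.0976 -0.002  -0.9952] F [ 0.0984 -0.1807 -0.5737] M [ 0.0393  0.0667 -0.0169] w 0.496 q [ 1.0053  0.3633 -0.5946  0.156  -0.5676 -2.6875]
```

View pics/c19.png

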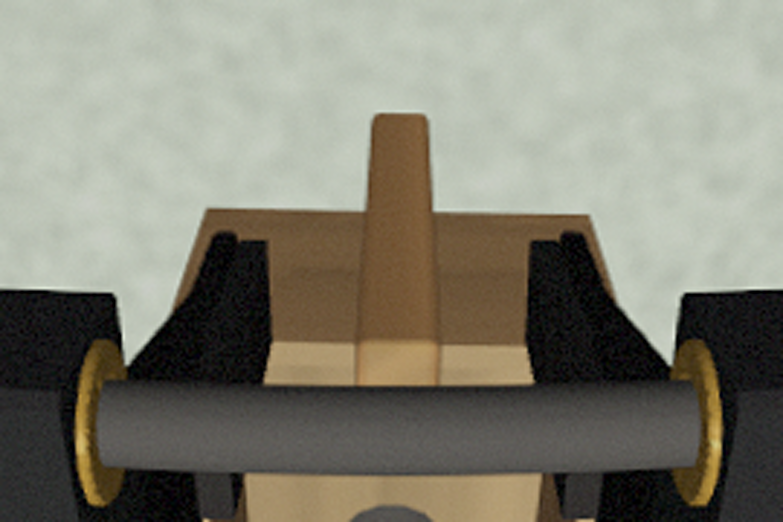

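Fingers straddle the tab, centred (tab at ~398 of the crop, fingers at 270 and 528). Grip hard.

>>> send_rows(increments=[[[0, 0, 0, 0, 0, 0, 0.3], [0, 0, 0, 0, 0, 0, 0.15], [0, 0, 0, 0, 0, 0, 0], [0, 0, 0, 0, 0, 0, 0], [0, 0, 0, 0, 0, 0, 0], [0, 0, 0, 0, 0, 0, 0], [0, 0, 0, 0, 0, 0, 0], [0, 0, 0, 0, 0, 0, 0]]], grip_force=60)

```text
clock: 17.95
tcp_pos: [0.4119, 0.3064, 0.0526]
orientation: [-0.009, 0.999, -0.001, 0.049]
wrist_force: [1.2, 0.2, 1.0]
width: 0.134
```

>>> send_rows(increments=[[[0, 0, -0.003, 0, 0, 0, 0], [0, 0, -0.006, 0, 0, 0, 0], [0, 0, -0.01, 0, 0, 0, 0], [0, 0, -0.014, 0, 0, 0, 0], [0, 0, -0.02, 0, 0, 0, 0], [0, 0, -0.025, 0, 0, 0, 0], [0, 0, -0.03, 0, 0, 0, 0], [0, 0, -0.03, 0, 0, 0, 0]]])

```text
clock: 18.75
tcp_pos: [0.4092, 0.3069, 0.0834]
orientation: [-0.009, 0.999, -0.001, 0.049]
wrist_force: [0.5, 0.1, -2.5]
width: 0.135
```

Run:
```python
from h import *
show(); cap("wrist","pics/wrist13.png"); cap("side","pics/side13.png"); crop("pics/side13.png",220,90,180,140,4,"pics/c20.png")
```

```text
18.75 [0.4092 0.3069 0.0834] x [-0.995  -0.0179 -0.0982] z [ 0.0983 -0.0005 -0.9952] F [ 0.528   0.1359 -2.5003] M [ 0.1777  0.3485 -0.    ] w 0.135 q [ 1.0111  0.3134 -0.5618  0.1388 -0.6482 -2.6728]
```

View pics/c20.png

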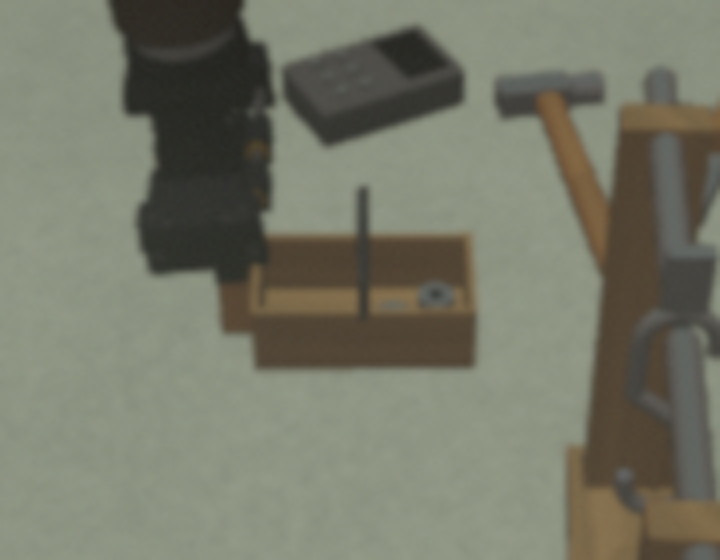

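View pics/wrist13.png

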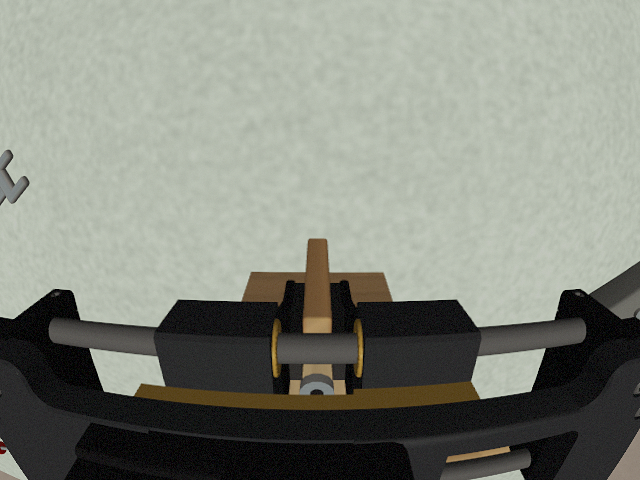

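Run:
```python
from h import *
crop("pics/scene11.png",345,200,90,90,6.6,"pics/c21.png");crop("pics/side13.png",350,140,90,90,6.6,"pics/c22.png")
for X in ([.658,.0155,.2755],[.658,.0155,.1755]):
    print((proj("scene",X)-[345,200])*6.6,(proj("side",X)-[350,140])*6.6)
```

```text
[266.1362 232.5474] [254.0627 228.8483]
[230.9021 426.0828] [219.451  462.5082]
```

View pics/c21.png

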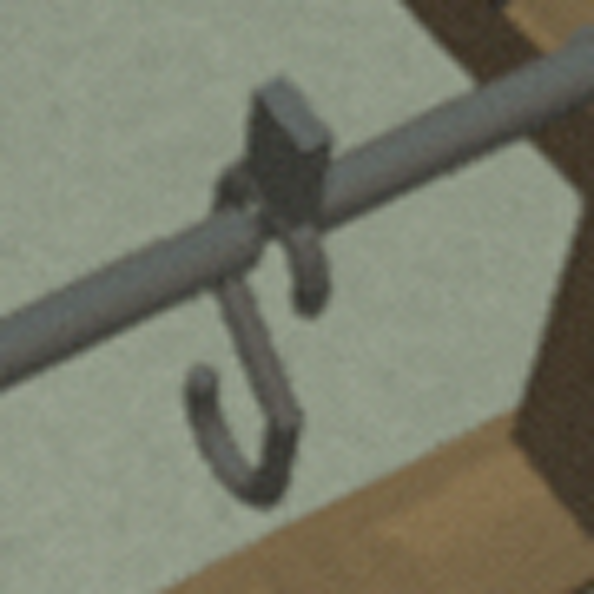

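View pics/c22.png

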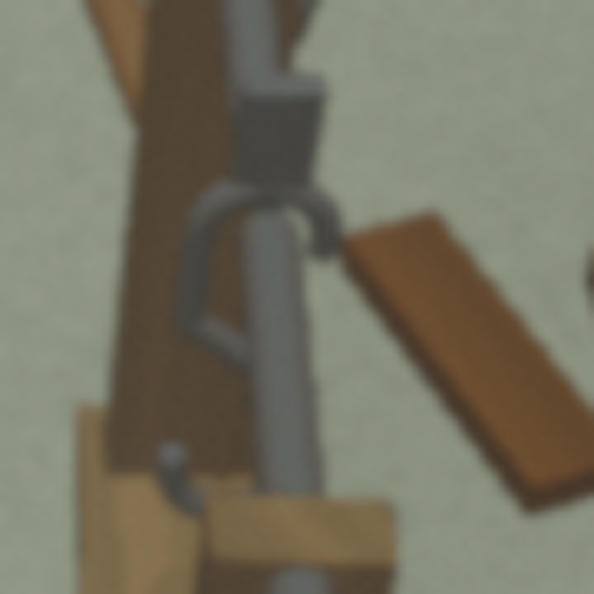

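Run:
```python
from h import *
A=lambda x,y:ray("scene",345+x/6.6,200+y/6.6); B=lambda x,y:ray("side",350+x/6.6,140+y/6.6)
print("low tip",tri(A(201,382),B(172,454)))
print("up tip",tri(A(311,302),B(326,248)))
print("tab top",tri(A(291,112),B(284,85)))
```

```text
low tip (array([0.6423, 0.0155, 0.1793]), [np.float64(0.0001686098815236619), np.float64(0.00016860988152354447)])
up tip (array([0.6801, 0.0149, 0.269 ]), [np.float64(0.000580423772362733), np.float64(0.0005804237723625588)])
tab top (array([0.6599, 0.0146, 0.3313]), [np.float64(0.0006468251515550116), np.float64(0.0006468251515550353)])
```

Run:
```python
from h import *
R=Rt(-0.043,0.10,True)
rel([0.41,0.307,0.148],Rt(.018,.1,True)); rel([0.46,0.018,0.148],R)
```

```text
row [-0.0075  0.0004 -0.0651] [-0.21 -0.15 -0.01]
row [-0.0521 -0.2894 -0.0597] [ 0.14 -0.15  3.47]
```

>>> send_rows(increments=[[[-0.002, 0, -0.012, 0, 0, 0, 0], [-0.004, 0, -0.028, 0, 0, 0, 0], [-0.006, 0, -0.044, 0, 0, 0, 0], [-0.008, -0.004, -0.058, 0, 0, 0, 0], [-0.01, -0.014, -0.063, 0, 0, 0, 0], [-0.014, -0.032, -0.063, 0, 0, 0.4, 0], [-0.018, -0.054, -0.063, 0, 0, 0.8, 0], [-0.022, -0.08, -0.062, 0, 0, 1.2, 0], [-0.026, -0.106, -0.062, 0, 0, 1.6, 0], [-0.03, -0.132, -0.062, 0, 0, 2.0, 0]]])

```text
clock: 19.85
tcp_pos: [0.4343, 0.173, 0.1467]
orientation: [0.009, 0.999, -0.001, 0.048]
wrist_force: [0.6, -0.2, -1.4]
width: 0.131
```

Run:
```python
from h import *
show(); rel([0.46,0.018,0.148],Rt(-0.043,0.10,True))
```

```text
19.85 [0.4343 0.173  0.1467] x [-0.9953  0.0175 -0.0954] z [ 0.0954 -0.0035 -0.9954] F [ 0.6299 -0.245  -1.4341] M [0.0861 0.2033 0.0048] w 0.131 q [ 0.7748  0.1504 -0.5728  0.0982 -0.7841 -2.4306]
row [-0.0284 -0.1545  0.0017] [ 0.04 -0.25  1.45]
```

>>> send_rows(increments=[[[-0.004, -0.026, 0, 0, 0, 0.3, 0], [-0.009, -0.052, 0, 0, 0, 0.6, 0], [-0.014, -0.078, 0, 0, 0, 0.9, 0], [-0.019, -0.104, 0, 0, 0, 1.2, 0], [-0.024, -0.126, 0, 0, 0, 1.4, 0], [-0.027, -0.142, 0, 0, 0, 1.4, 0], [-0.028, -0.15, 0, 0, 0, 1.4, 0], [-0.028, -0.153, 0, 0, 0, 1.4, 0], [-0.028, -0.153, 0, 0, 0, 1.4, 0], [-0.028, -0.153, 0, 0, 0, 1.4, 0]]])

```text
clock: 20.85
tcp_pos: [0.4602, 0.0219, 0.1502]
orientation: [0.02, 0.999, -0.0, 0.049]
wrist_force: [0.4, -0.0, -2.1]
width: 0.133
```

Run:
```python
from h import *
show(); 
for n in ["scene","side"]: cap(n,f"pics/{n}14.png")
crop("pics/side14.png",250,130,190,150,4,"pics/c23.png");crop("pics/scene14.png",290,150,150,150,4,"pics/c24.png")
```

```text
20.85 [0.4602 0.0219 0.1502] x [-0.9944  0.0409 -0.097 ] z [ 0.097  -0.0021 -0.9953] F [ 0.3611 -0.0163 -2.0838] M [ 0.0488  0.319  -0.0622] w 0.133 q [ 0.4315  0.1289 -0.5749  0.0604 -0.7805 -2.0843]
```

View pics/c23.png

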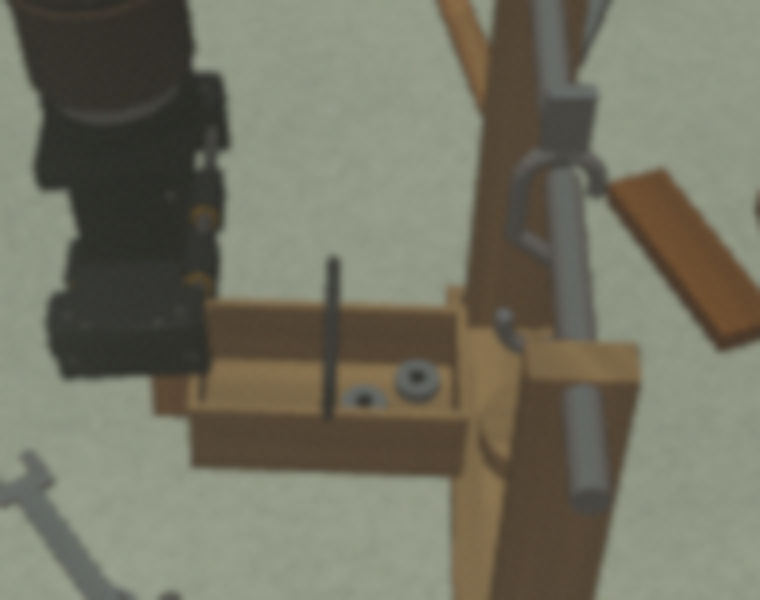

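View pics/c24.png

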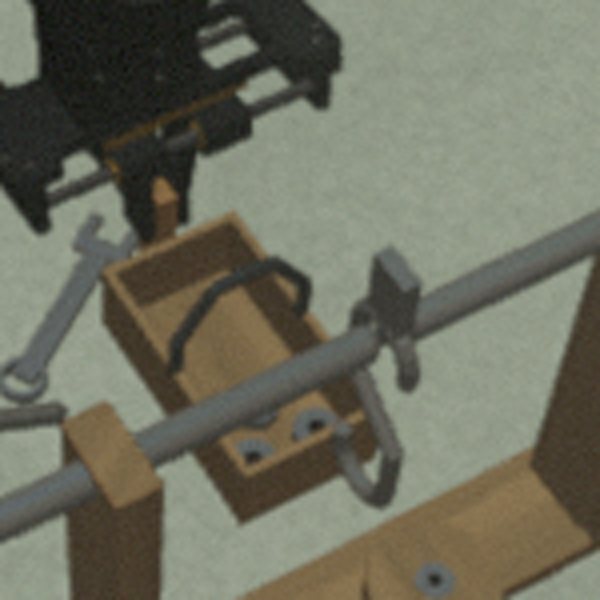

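Run:
```python
from h import *
t=r.state()['tcp_pos']; X=t+[.0861,-.0026,.0534]; print(X,(proj("side",X)-[250,130])*4,(proj("scene",X)-[290,150])*4)
for s in(-1,1):
    Y=X+np.array([0.043*-s*.0,s*.0175,0]); print((proj("side",Y)-[250,130])*4,(proj("scene",Y)-[290,150])*4)
c=np.array([.66,.0152,.1755]); 
# rim corners predicted: front/rear, y +-42
for dx in(-75,75):
  for dy in(-42,42):
    P=X+[dx/1000+dy*.043e-3,dy/1000-dx*.043e-3,-.056]; print(dx,dy,(proj("side",P)-[250,130])*4,(proj("scene",P)-[290,150])*4)
```

```text
[0.5464 0.0195 0.2037] [325.2536 277.3526] [242.0645 265.6598]
[325.9239 301.0335] [213.1419 280.401 ]
[324.5989 254.2203] [270.6875 251.0713]
-75 -42 [180.3571 403.9693] [ 98.5556 262.6792]
-75 42 [191.4278 292.5432] [231.4102 202.8547]
75 -42 [462.5349 412.5933] [243.3833 469.0774]
75 42 [458.7779 300.4963] [382.5831 400.2075]
```

Run:
```python
from h import *
A=lambda x,y:ray("scene",290+x/4,150+y/4); B=lambda x,y:ray("side",250+x/4,130+y/4)
print("bail far bend",tri(A(275,264),B(334,260)))
print("low tip",tri(A(343,428),B(503,317)))
crop("pics/scene14.png",325,200,50,50,12,"pics/c25.png");crop("pics/side14.png",310,180,80,60,10,"pics/c26.png")
```

```text
bail far bend (array([0.5516, 0.0365, 0.1996]), [np.float64(0.00032536649584901896), np.float64(0.00032536649584912836)])
low tip (array([0.6413, 0.0167, 0.178 ]), [np.float64(0.0009779899588452281), np.float64(0.000977989958845157)])
```

View pics/c25.png

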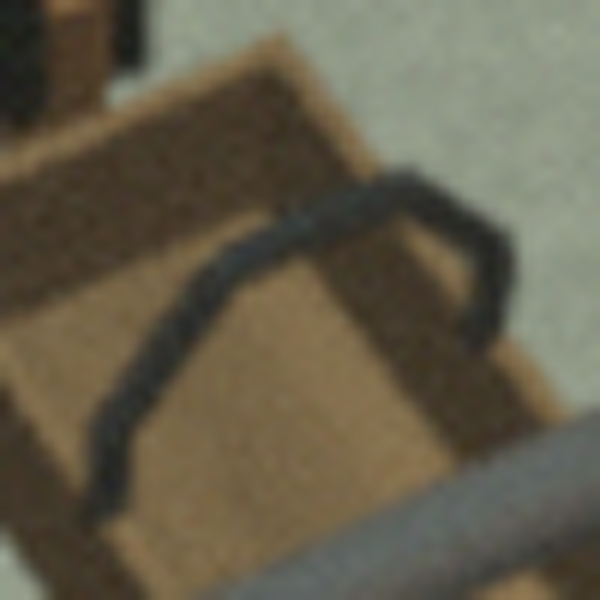

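View pics/c26.png

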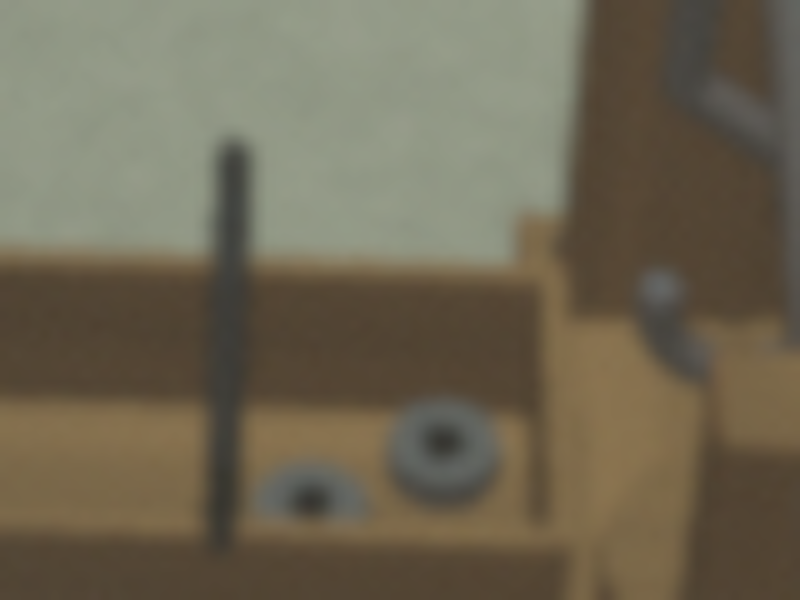

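Run:
```python
from h import *
for p in [(358.3,215.8),(351,219.3),(343.75,222.9)]: print(onz("scene",*p,.1996))
```

```text
[0.551  0.0357 0.1996]
[0.5505 0.0181 0.1996]
[0.5502 0.0007 0.1996]
```

Run:
```python
from h import *
s=r.state(); t=s['tcp_pos']; C=Ro.from_quat(s['orientation'])
for d in ([.11,-.0035,0.],[.11,-.0035,-.02]): print(C.inv().apply(d))
```

```text
[-0.1095  0.001   0.0107]
[-0.1076  0.0009  0.0306]
```

>>> send_rows(increments=[[[-0.008, 0, 0.0008, 0, 0, 0, 0], [-0.02, 0, 0.002, 0, 0, 0, 0], [-0.033, 0, 0.0033, 0, 0, 0, 0], [-0.045, 0, 0.0045, 0, 0, 0, 0], [-0.055, 0.0005, 0.0055, 0, 0, 0, 0], [-0.062, 0.0005, 0.006, 0, 0, 0, 0], [-0.065, 0.0005, 0.0063, 0, 0, 0, 0], [-0.065, 0.0005, 0.0063, 0, 0, 0, 0]]])

```text
clock: 21.75
tcp_pos: [0.5258, 0.0192, 0.1501]
orientation: [0.021, 0.999, -0.0, 0.048]
wrist_force: [-0.1, -0.3, -2.7]
width: 0.132
```

Run:
```python
from h import *
show(); 
for n in ["scene","side"]: cap(n,f"pics/{n}15.png")
crop("pics/side15.png",310,120,120,120,5,"pics/c27.png");crop("pics/scene15.png",320,170,120,120,5,"pics/c28.png")
```

```text
21.75 [0.5258 0.0192 0.1501] x [-0.9944  0.042  -0.0967] z [ 0.0967 -0.0023 -0.9953] F [-0.0775 -0.2866 -2.6889] M [ 0.0331  0.3426 -0.0402] w 0.132 q [ 0.3673  0.2387 -0.4275  0.0506 -0.8156 -2.0133]
```

View pics/c27.png

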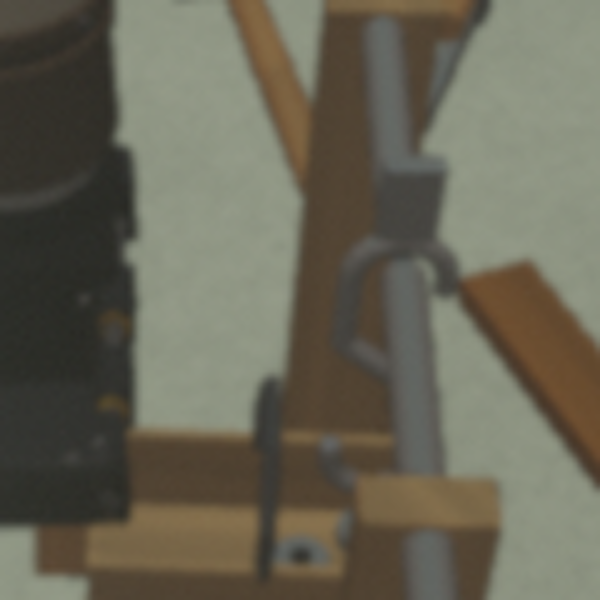

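View pics/c28.png

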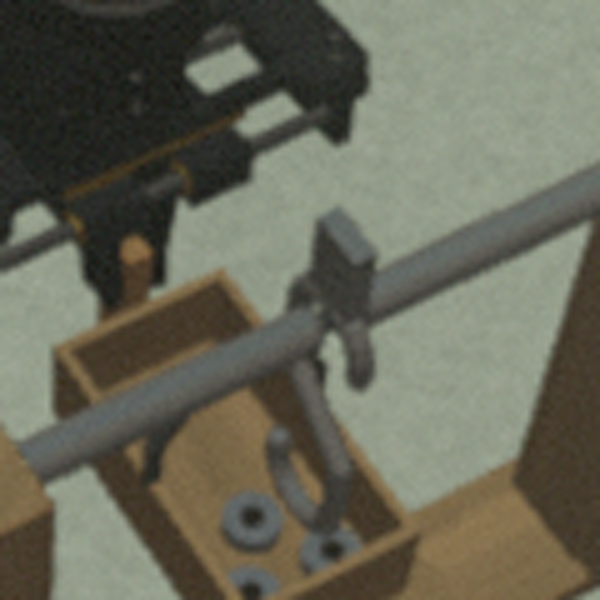

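>>> send_rows(increments=[[[-0.006, 0, 0.0006, 0, 0, 0, 0], [-0.014, 0, 0.0014, 0, 0, 0, 0], [-0.023, 0, 0.0022, 0, 0, 0, 0], [-0.032, 0, 0.0031, 0, 0, 0, 0], [-0.039, 0, 0.0038, 0, 0, 0, 0], [-0.043, 0, 0.0042, 0, 0, 0, 0], [-0.0445, 0, 0.0043, 0, 0, 0, 0], [-0.0445, 0, 0.0043, 0, 0, 0, 0], [-0.0445, 0, 0.0043, 0, 0, 0, 0]]])

```text
clock: 22.75
tcp_pos: [0.5699, 0.0174, 0.1503]
orientation: [0.021, 0.999, -0.0, 0.048]
wrist_force: [0.6, -0.4, -1.5]
width: 0.132
```

Run:
```python
from h import *
show(); 
for n in ["scene","side"]: cap(n,f"pics/{n}16.png")
crop("pics/side16.png",310,120,120,120,5,"pics/c29.png");crop("pics/scene16.png",320,170,120,120,5,"pics/c30.png")
```

```text
22.75 [0.5699 0.0174 0.1503] x [-0.9944  0.0415 -0.0967] z [ 0.0967 -0.0022 -0.9953] F [ 0.5781 -0.3991 -1.5116] M [0.0526 0.2773 0.0067] w 0.132 q [ 0.3333  0.3092 -0.3228  0.0449 -0.8485 -1.9739]
```

View pics/c29.png

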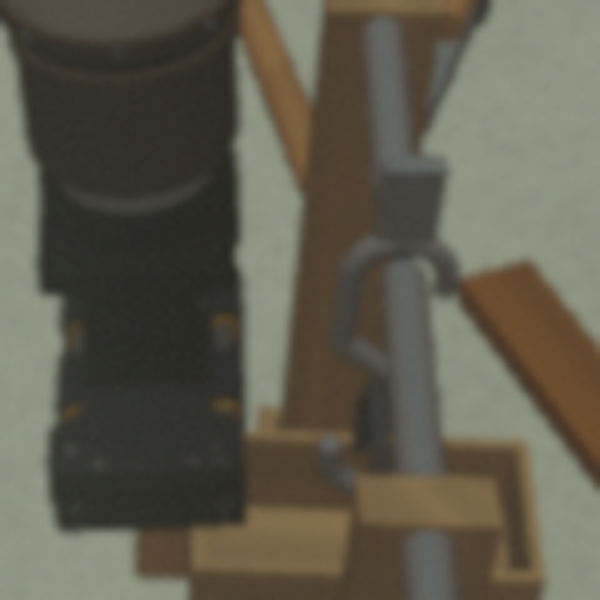

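View pics/c30.png

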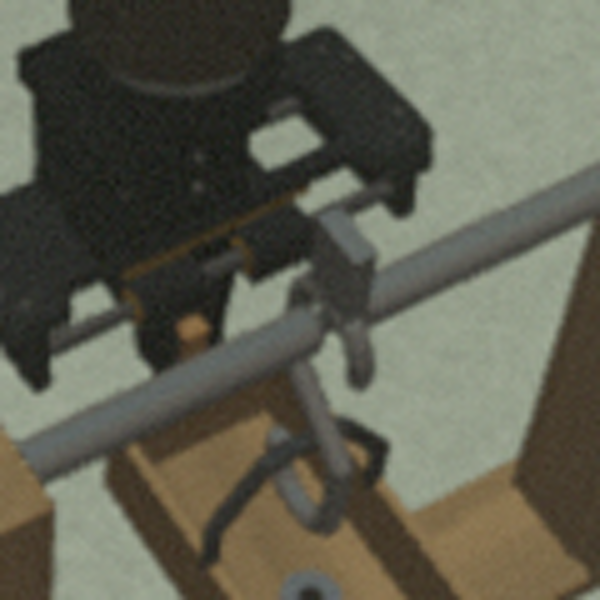

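>>> send_rows(increments=[[[0.0004, 0, 0.004, 0, 0, 0, 0], [0.001, 0, 0.01, 0, 0, 0, 0], [0.0016, 0, 0.016, 0, 0, 0, 0], [0.002, 0, 0.021, 0, 0, 0, 0], [0.0023, 0, 0.024, 0, 0, 0, 0], [0.0024, 0, 0.025, 0, 0, 0, 0], [0.0024, 0, 0.025, 0, 0, 0, 0]]])

```text
clock: 23.55
tcp_pos: [0.5703, 0.0175, 0.1251]
orientation: [0.021, 0.999, -0.0, 0.049]
wrist_force: [0.8, 0.6, -2.1]
width: 0.131
```

Run:
```python
from h import *
show(); 
for n in ["scene","side"]: cap(n,f"pics/{n}17.png")
crop("pics/side17.png",310,120,120,120,5,"pics/c31.png");crop("pics/scene17.png",350,220,70,70,8,"pics/c32.png")
```

```text
23.55 [0.5703 0.0175 0.1251] x [-0.9944  0.0415 -0.0969] z [ 0.0969 -0.0023 -0.9953] F [ 0.8438  0.6257 -2.1447] M [ 0.0032  0.3209 -0.0269] w 0.131 q [ 0.3333  0.338  -0.3546  0.0478 -0.7879 -1.9778]
```

View pics/c31.png

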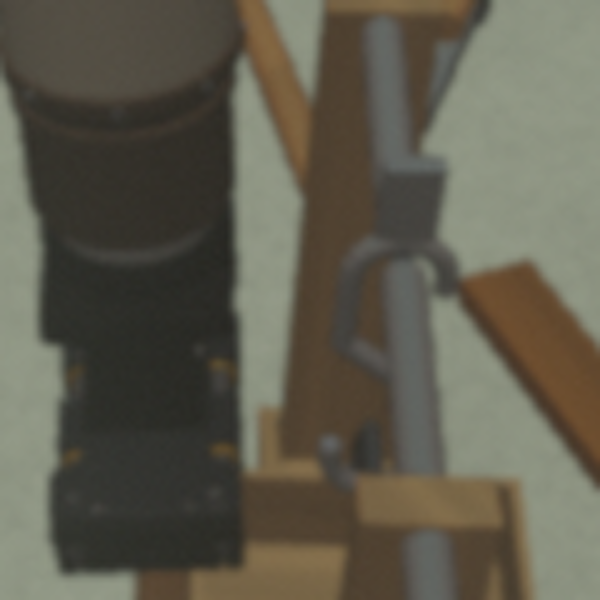

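View pics/c32.png

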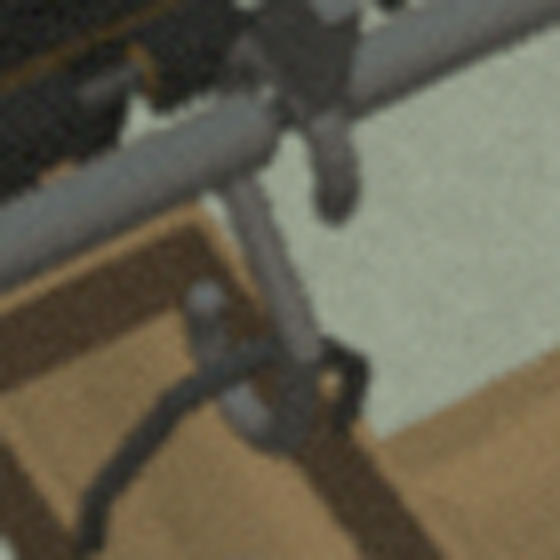

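>>> send_rows(increments=[[[0.0002, 0, 0.0015, 0, 0, 0, 0], [0.0003, 0, 0.003, 0, 0, 0, 0], [0.0004, 0, 0.004, 0, 0, 0, 0], [0.0004, 0, 0.004, 0, 0, 0, 0]]])

```text
clock: 24.05
tcp_pos: [0.5701, 0.0175, 0.1211]
orientation: [0.021, 0.999, -0.0, 0.048]
wrist_force: [0.9, 0.4, -2.6]
width: 0.132
```

>>> send_rows(increments=[[[0.0001, 0, 0.001, 0, 0, 0, 0], [0.0002, 0, 0.002, 0, 0, 0, 0], [0.0002, 0, 0.002, 0, 0, 0, 0]]])

```text
clock: 24.35
tcp_pos: [0.5701, 0.0175, 0.1191]
orientation: [0.021, 0.999, -0.0, 0.048]
wrist_force: [-0.9, 0.9, -1.6]
width: 0.137
```

Run:
```python
from h import *
show()
```

```text
24.35 [0.5701 0.0175 0.1191] x [-0.9944  0.0416 -0.0968] z [ 0.0968 -0.0022 -0.9953] F [-0.9229  0.9447 -1.5813] M [0.0081 0.3245 0.0352] w 0.137 q [ 0.3332  0.3449 -0.3622  0.0483 -0.7733 -1.9788]
```

>>> send_rows(increments=[[[0.0001, 0, 0.001, 0, 0, 0, 0], [0.0002, 0, 0.002, 0, 0, 0, 0], [0.0002, 0, 0.002, 0, 0, 0, 0]]])

```text
clock: 24.65
tcp_pos: [0.5701, 0.0175, 0.1171]
orientation: [0.021, 0.999, -0.0, 0.048]
wrist_force: [0.0, -0.5, -1.7]
width: 0.134
```

Run:
```python
from h import *
show()
```

```text
24.65 [0.5701 0.0175 0.1171] x [-0.9944  0.0415 -0.0968] z [ 0.0968 -0.0022 -0.9953] F [ 0.0196 -0.4779 -1.701 ] M [ 0.0462  0.3664 -0.0634] w 0.134 q [ 0.3332  0.3473 -0.3647  0.0486 -0.7685 -1.9791]
```

>>> send_rows(increments=[[[0.0001, 0, 0.001, 0, 0, 0, 0], [0.0001, 0, 0.001, 0, 0, 0, 0]]])

```text
clock: 24.85
tcp_pos: [0.5702, 0.0175, 0.1161]
orientation: [0.021, 0.999, -0.0, 0.049]
wrist_force: [-0.4, -0.5, -2.0]
width: 0.131
```

Run:
```python
from h import *
show()
```

```text
24.85 [0.5702 0.0175 0.1161] x [-0.9944  0.0416 -0.0969] z [ 0.0969 -0.0022 -0.9953] F [-0.3527 -0.4924 -1.9635] M [0.0444 0.3093 0.0207] w 0.131 q [ 0.3332  0.3485 -0.3658  0.0487 -0.7661 -1.9793]
```

>>> send_rows(increments=[[[0.0001, 0, 0.001, 0, 0, 0, 0], [0.0001, 0, 0.001, 0, 0, 0, 0]]])

```text
clock: 25.05
tcp_pos: [0.5702, 0.0175, 0.1151]
orientation: [0.021, 0.999, -0.0, 0.049]
wrist_force: [-0.5, -0.5, -2.8]
width: 0.133
```

Run:
```python
from h import *
show()
for n in ["scene","side"]: cap(n,f"pics/{n}18.png")
crop("pics/side18.png",310,120,120,120,5,"pics/c33.png");crop("pics/scene18.png",350,220,70,70,8,"pics/c34.png")
```

```text
25.05 [0.5702 0.0175 0.1151] x [-0.9944  0.0416 -0.097 ] z [ 0.097  -0.0021 -0.9953] F [-0.4843 -0.4537 -2.7978] M [0.0596 0.266  0.0312] w 0.133 q [ 0.3332  0.3496 -0.367   0.0488 -0.7637 -1.9795]
```

View pics/c33.png

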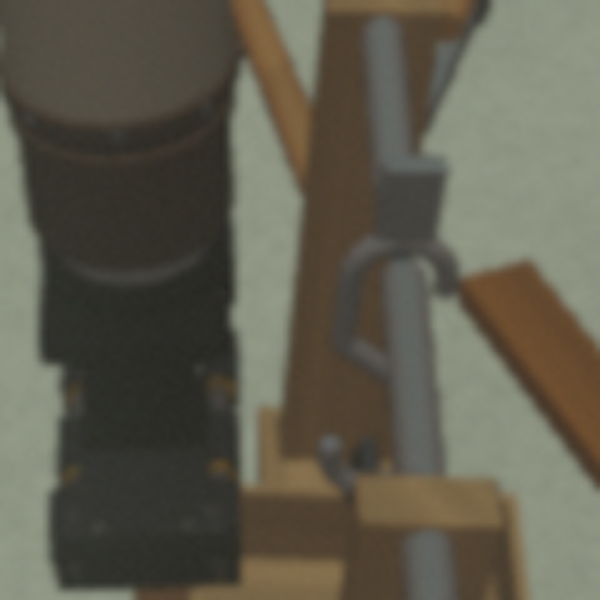

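View pics/c34.png

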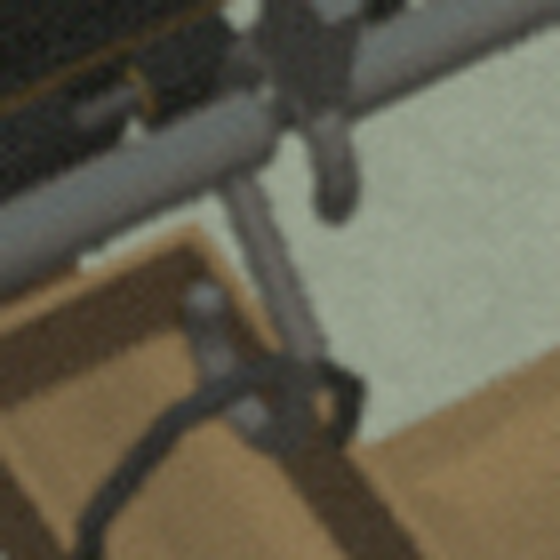

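Bail is well inside the curl, not yet loaded. Keep lowering.

>>> send_rows(increments=[[[0.0001, 0, 0.001, 0, 0, 0, 0], [0.0001, 0, 0.001, 0, 0, 0, 0]]])

```text
clock: 25.35
tcp_pos: [0.5701, 0.0175, 0.1141]
orientation: [0.021, 0.999, -0.0, 0.049]
wrist_force: [-0.1, -0.1, -2.1]
width: 0.132
```

Run:
```python
from h import *
show()
```

```text
25.35 [0.5701 0.0175 0.1141] x [-0.9944  0.0416 -0.0969] z [ 0.0969 -0.0022 -0.9953] F [-0.0521 -0.0613 -2.0818] M [ 0.0672  0.3075 -0.0207] w 0.132 q [ 0.3333  0.3509 -0.3683  0.0489 -0.7612 -1.9797]
```

>>> send_rows(increments=[[[0.0001, 0, 0.001, 0, 0, 0, 0], [0.0001, 0, 0.001, 0, 0, 0, 0]]])

```text
clock: 25.55
tcp_pos: [0.5702, 0.0175, 0.1131]
orientation: [0.021, 0.999, -0.0, 0.049]
wrist_force: [0.5, -0.4, -2.4]
width: 0.134
```

Run:
```python
from h import *
show()
```

```text
25.55 [0.5702 0.0175 0.1131] x [-0.9944  0.0416 -0.0969] z [ 0.0969 -0.0022 -0.9953] F [ 0.5088 -0.3875 -2.3653] M [0.0089 0.3528 0.0049] w 0.134 q [ 0.3333  0.3521 -0.3694  0.0491 -0.7588 -1.9798]
```

>>> send_rows(increments=[[[0.0001, 0, 0.001, 0, 0, 0, 0], [0.0001, 0, 0.001, 0, 0, 0, 0]]])

```text
clock: 25.75
tcp_pos: [0.5707, 0.0176, 0.1125]
orientation: [0.021, 0.999, 0.0, 0.049]
wrist_force: [0.5, 0.0, -2.3]
width: 0.133
```

Run:
```python
from h import *
show()
```

```text
25.75 [0.5707 0.0176 0.1125] x [-0.9943  0.0413 -0.0983] z [ 0.0983 -0.002  -0.9952] F [ 0.5027  0.0019 -2.2773] M [ 0.0361  0.2098 -0.0174] w 0.133 q [ 0.3333  0.3531 -0.37    0.0496 -0.7559 -1.98  ]
```

>>> send_rows(increments=[[[0.0001, 0, 0.001, 0, 0, 0, 0], [0.0001, 0, 0.001, 0, 0, 0, 0]]])

```text
clock: 25.95
tcp_pos: [0.5711, 0.0177, 0.1119]
orientation: [0.021, 0.999, 0.0, 0.05]
wrist_force: [0.5, 0.1, 0.1]
width: 0.136
```

Run:
```python
from h import *
show()
for n in ["scene","side"]: cap(n,f"pics/{n}19.png")
crop("pics/side19.png",310,120,120,140,5,"pics/c35.png");crop("pics/scene19.png",350,220,70,70,8,"pics/c36.png")
```

```text
25.95 [0.5711 0.0177 0.1119] x [-0.9942  0.0412 -0.0993] z [ 0.0993 -0.0017 -0.9951] F [0.5273 0.14   0.1222] M [ 0.0213 -0.0401 -0.0228] w 0.136 q [ 0.3333  0.3539 -0.3707  0.0499 -0.7533 -1.9802]
```

View pics/c35.png

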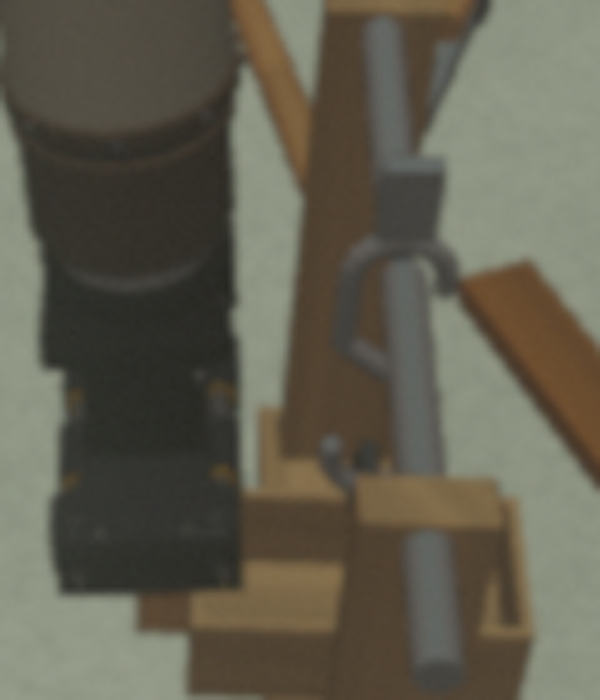

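View pics/c36.png

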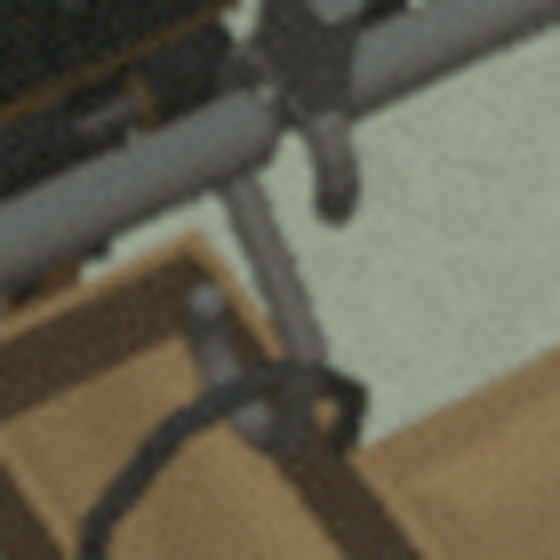

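>>> send_rows(increments=[[[0, 0, 0, 0, 0, 0, 0.14], [0, 0, 0, 0, 0, 0, 0.16], [0, 0, 0, 0, 0, 0, 0.2], [0, 0, 0, 0, 0, 0, 0.28], [0, 0, 0, 0, 0, 0, 0.38], [0, 0, 0, 0, 0, 0, 0.5], [0, 0, 0, 0, 0, 0, 0.6], [0, 0, 0, 0, 0, 0, 0.6], [0, 0, 0, 0, 0, 0, 0.6], [0, 0, 0, 0, 0, 0, 0.6]]])

```text
clock: 27.05
tcp_pos: [0.5702, 0.0176, 0.1112]
orientation: [0.021, 0.999, -0.0, 0.049]
wrist_force: [0.4, -0.6, -0.2]
width: 0.59
```

Run:
```python
from h import *
show()
for n in ["scene","side","wrist"]: cap(n,f"pics/{n}20.png")
crop("pics/side20.png",310,120,120,140,4.2,"pics/c37.png");crop("pics/wrist20.png",180,200,270,180,2.9,"pics/c38.png")
```

```text
27.05 [0.5702 0.0176 0.1112] x [-0.9944  0.0415 -0.0971] z [ 0.0971 -0.0021 -0.9953] F [ 0.4173 -0.6032 -0.1971] M [ 0.1047  0.0451 -0.0257] w 0.59 q [ 0.3333  0.3544 -0.3717  0.0494 -0.754  -1.9802]
```

View pics/c37.png

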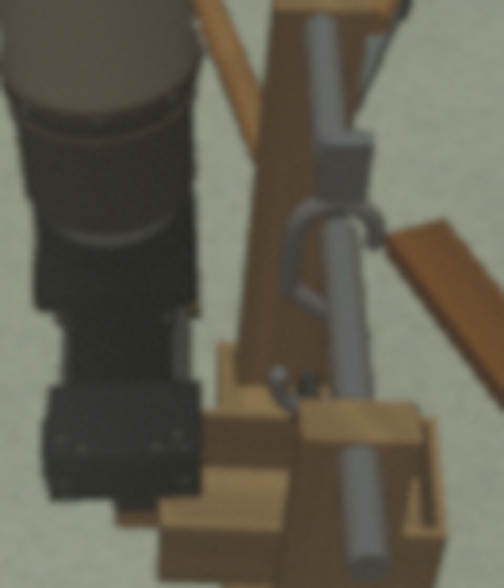

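View pics/c38.png

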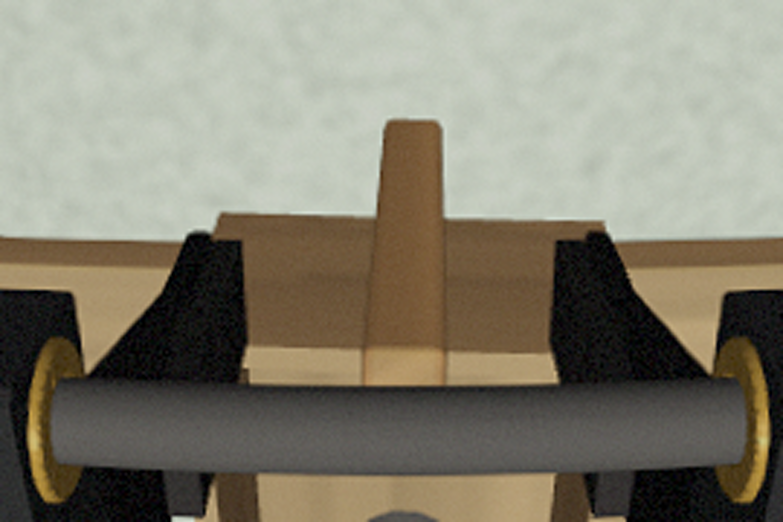

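>>> send_rows(increments=[[[0, 0, -0.008, 0, 0, 0, 0.6], [0, 0, -0.02, 0, 0, 0, 0.6], [0.003, 0, -0.035, 0, 0, 0, 0.6], [0.015, 0, -0.05, 0, 0, 0, 0.6], [0.035, 0, -0.06, 0, 0, 0, 0.6], [0.065, 0, -0.07, 0, 0, 0, 0.6], [0.095, 0, -0.075, 0, 0, 0, 0.6], [0.115, 0, -0.075, 0, 0, 0, 0.6], [0.12, 0, -0.075, 0, 0, 0, 0.6], [0.12, 0, -0.075, 0, 0, 0, 0.6]]])

```text
clock: 28.2
tcp_pos: [0.4437, 0.0229, 0.1754]
orientation: [0.02, 0.999, 0.0, 0.05]
wrist_force: [0.6, 0.8, -0.2]
width: 0.604
```

Run:
```python
from h import *
show()
for n in ["scene","side","wrist"]: cap(n,f"pics/{n}21.png")
crop("pics/side21.png",280,120,160,160,3.7,"pics/c39.png");crop("pics/scene21.png",310,180,140,140,4.2,"pics/c40.png")
```

```text
28.2 [0.4437 0.0229 0.1754] x [-0.9942  0.0407 -0.0994] z [ 0.0994 -0.0013 -0.995 ] F [ 0.5624  0.826  -0.1703] M [0.0538 0.0226 0.0311] w 0.604 q [ 0.4519  0.0668 -0.5722  0.0597 -0.8436 -2.1012]
```

View pics/c39.png

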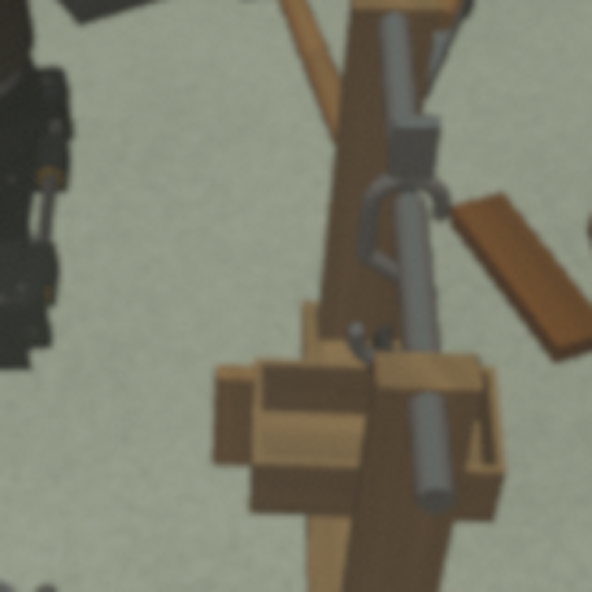

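View pics/c40.png

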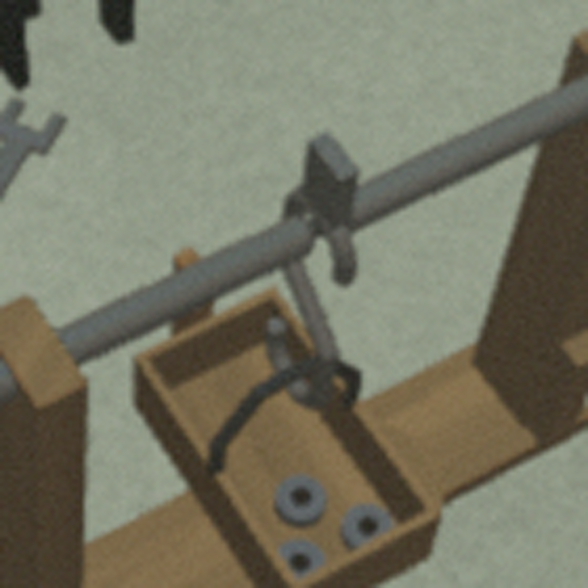

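Bin hangs from the hook, hook is still in the groove. I'll wait about 1.5 s and compare frames for stillness.

>>> send_rows(increments=[[[0, 0, 0, 0, 0, 0, 0.6], [0, 0, 0, 0, 0, 0, 0.6], [0, 0, 0, 0, 0, 0, 0.6], [0, 0, 0, 0, 0, 0, 0.6], [0, 0, 0, 0, 0, 0, 0.6], [0, 0, 0, 0, 0, 0, 0.6], [0, 0, 0, 0, 0, 0, 0.6], [0, 0, 0, 0, 0, 0, 0.6], [0, 0, 0, 0, 0, 0, 0.6], [0, 0, 0, 0, 0, 0, 0.6]]])

```text
clock: 29.35
tcp_pos: [0.4436, 0.0227, 0.1742]
orientation: [0.021, 0.999, -0.0, 0.049]
wrist_force: [0.3, 0.1, -0.6]
width: 0.606
```

Run:
```python
from h import *
ims=[]
for i in range(6):
    ims.append(cams.capture("side")[:,:,::-1].copy())
cv2.imwrite("pics/side22.png",ims[-1]); cap("scene","pics/scene22.png")
a=cv2.imread("pics/side21.png")[215:270,335:420]
g=lambda i:cv2.cvtColor(i,cv2.COLOR_BGR2GRAY).astype(np.float32)
for b in ims: print(cv2.phaseCorrelate(g(a),g(b[215:270,335:420])), cv2.phaseCorrelate(g(ims[0][215:270,335:420]),g(b[215:270,335:420])))
crop("pics/side22.png",320,200,110,80,7,"pics/c41.png")
A=lambda x,y:ray("scene",310+x/4.2,180+y/4.2); B=lambda x,y:ray("side",280+x/3.7,120+y/3.7)
print("tab top",tri(A(186,256),B(236,371)))
print("rear far rim", tri(A(440,512),B(490,372)), "front far rim",tri(A(275,292),B(258,362)))
print("front near rim",tri(A(136,358),B(252,467)))
```

```text
((-0.017819720570628306, 0.016677810714437413), 1.0063868567678664) ((0.0, 0.0), 1.0)
((-0.025236737862854852, 0.0040327931718415755), 1.0036383423981843) ((-0.0316819956730896, -0.016118951181500307), 1.0027282536471331)
((-0.020098951441667623, -0.004570436553020585), 0.9979182755505597) ((-0.012498469512522092, 0.0021121781709361187), 1.0048585708053024)
((-0.02048078897169603, 0.010388905626644629), 1.0027741444552387) ((0.0010383019098014756, 0.0016845146881792061), 1.0029897493786282)
((-0.02101472323465714, 0.005777764445429767), 0.9983677548832364) ((-0.03506444299561906, -0.02288771307373949), 1.0038408060427064)
((-0.023916865163116086, 0.011240190253992921), 1.0018153824629608) ((-0.016418779113443804, -0.02047684981402398), 1.0045359828737046)
tab top (array([0.5731, 0.0132, 0.1494]), [np.float64(0.002589582812451244), np.float64(0.0025895828124512924)])
rear far rim (array([0.7359, 0.0539, 0.1032]), [np.float64(0.0013543880442277978), np.float64(0.0013543880442278952)]) front far rim (array([0.5912, 0.0596, 0.106 ]), [np.float64(0.0008750354420258028), np.float64(0.0008750354420256264)])
front near rim (array([ 0.5841, -0.0213,  0.1007]), [np.float64(0.0010965746287360286), np.float64(0.0010965746287360273)])
```

View pics/scene22.png

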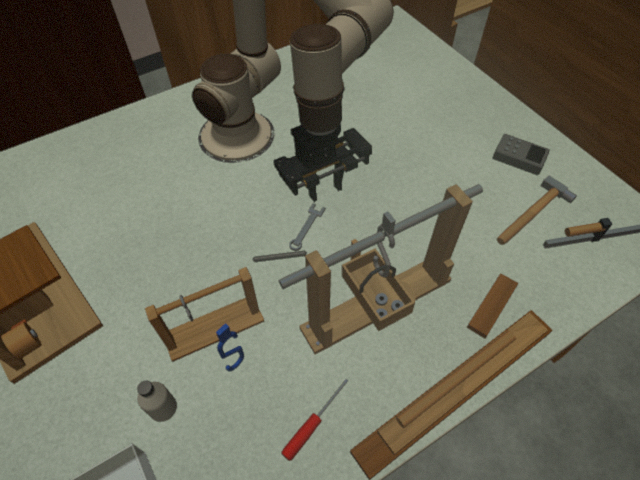

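View pics/c41.png

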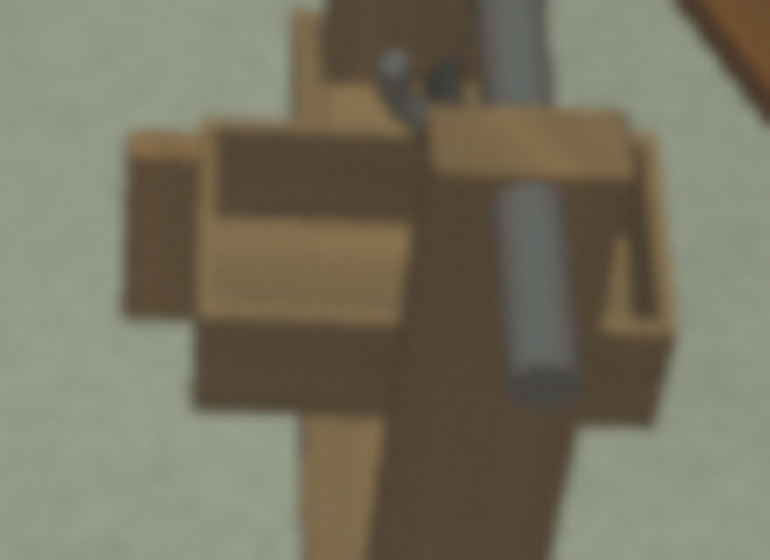

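Run:
```python
from h import *
print(r.finish_job())
```

```text
the job is handed in; nothing more can be done
None
```

The large hook is in the rail's groove and the bin hangs from its lower curl. I handed the job in at about 30 s of the 72 s allowed.

**What I did**
- I gripped the hook by its tab, took it off the rack and lowered it onto plain bar about 20 mm from the groove, pressing with only about 4–7 N.
- I slid it along the bar until it dropped, centred it in the groove by the wrist camera, set it down and let go.
- I then took the bin by its front tab with the gripper turned half round, passed the bail over the lower curl's tip, and lowered it until the wrist carried no load. After that I released it and backed off.

**Last checks**
- **Hook:** it was still seated in the groove, and the bail lay in the lower curl.
- **Bin:** the rim measured 101–106 mm above the bench at three corners, so the bin is level to about 0.06 rad and its underside is over 50 mm up.
- **Stillness:** the image of the bin moved less than 0.05 px between frames.
- **Robot:** it was well clear, and the wrist force was only noise.
- **Other items:** the small hook, spanner, marker and glue looked unmoved. The bin hid the pulley in the last picture, so I could not check it there; nothing came near it.

**What disagreed**
- My first estimate of the bin's yaw was 0.25 rad, because I misjudged the bail's peak in the picture. The wrist camera gave 0.02 rad, which I used.
- The fixed cameras put things about 1.5–3 mm off from the arm's own frame. They also put the rim 3–9 mm below where I worked out it should hang, all well inside the tolerances.

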